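# Bring the carousel's tub to the pointer and empty the tray of dies into it

### The job

Push the bench carousel round (its upright pegs are there for that) until the empty box-shaped tub stands squarely over the pointer. Then pick up the steel tray (it has a bridge handle), carry the three tooth dies in it to the tub and tip them all in. Finally set the tray back level in the middle of its rubber mat, leaving the tub at the pointer and the jar, the cast and the forceps alone.

Things in the scene. Friction and masses are not known exactly. Their poses are not given: they have to be found in the camera images.
- stand: fixed dark steel foot of the carousel on the bench; its origin is on the turning axis at bench height. Its +x axis is the direction of the pointer, a flat bar 24 mm wide, top 12 mm above the bench, that sticks out from under the disc to a diamond-shaped tip 180 mm from the axis (the disc ends at 130 mm). z is up. It stands at a different place and heading each time.
- carousel (a joint): angle of the carousel (rad) about the vertical axis, positive counter-clockwise from above; 0 (or any whole turn) when the tub is exactly over the pointer, otherwise the tub's direction is the stand's +x turned by this angle. It turns endlessly, has no detents; a light rubbing drag (0.10 N m, about 1 N at a peg) stops it soon after the push ends and keeps it there.
- hub (a point): centre of the top of the turning disc, on the axis, 34 mm above the bench. The aluminium disc is 260 mm across, its top 34 mm above the bench; on it, 120 degrees apart, are fixed the open box-shaped tub, (120 degrees counter-clockwise of it) a round grey pot 68 mm across, top 80 mm above the bench, and (120 degrees clockwise) a small horseshoe plaster model, and midway between them three upright pegs.
- peg0 (a point): middle of the rounded top end of the bare steel peg 60 degrees counter-clockwise of the tub: peg 10 mm in diameter, 115 mm from the axis, reaching from the disc (34 mm above the bench) to this point, 90 mm above the bench
- peg1 (a point): the same for the peg opposite the tub (180 degrees)
- peg2 (a point): the same for the peg 60 degrees clockwise of the tub
- tub (a point): centre of the inner floor of the open white tub, 38 mm above the bench and 74 mm from the axis; this frame's x points outward from the axis, y along the tub, z up. The tub is 88 mm (x) by 96 mm (y) outside with 4 mm walls, its rim 84 mm above the bench
- tub_front (a point): middle of the tub's outer wall (black tick mark), 118 mm from the axis, 62 mm above the bench
- index (a point): point fixed to the stand above the pointer, 118 mm from the axis and 62 mm above the bench, where point tub_front must come
- tray: loose polished steel tray, 0.18 kg; origin at the centre of its underside, 100 mm long (x) by 72 mm wide (y), floor 3 mm thick, walls 22 mm high on three sides and open at the +x end (the mouth). A black handle bar bridges it across the middle: along y, 72 mm long, 14 mm thick (x), 24 mm high, from 53 to 77 mm above the underside, on posts at the two side walls
- tray_grip (a point): centre of the tray's handle bar, 65 mm above the underside; axes as the tray's
- tray_mouth (a point): middle of the edge of the tray floor at its open end, 50 mm along +x from the tray's origin, 3 mm above the underside. Dies lie still on it when it is level and slide out freely once it is tipped mouth-down by 35 degrees or more
- mat: fixed black rubber mat on the bench, 160 by 130 mm, 4 mm thick; origin at the centre of its underside. The tray starts on it
- die0_center (a point): middle of one of three like tooth dies (plaster block 18 by 15 by 12 mm with a white tooth on it, 20 mm high in all, 14 g) standing in the tray; the point is 10 mm above its underside
- die1_center (a point): the same for the second die
- die2_center (a point): the same for the third die
- die0: the first die itself; origin at the centre of its underside
- die1: the second die itself, as above
- die2: the third die itself, as above
- jar: bystander: round jar 56 mm across, 85 mm high; origin at the centre of its underside
- cast: bystander: plaster dental cast 50 by 66 mm, 28 mm high; origin at the centre of its underside
- forceps: bystander: steel forceps lying flat, 150 mm long (x), 64 mm wide, 7 mm high; origin on the bench near their middle

How it is judged:
By the outcome, as a careful person would: the job done as asked, in the order asked, and still so for the second after the job is handed in, with the robot touching nothing.
It also fails if it takes over 64 s, if anything falls off the work surface, if the arm or the gripper's body presses on something with over 40 N, if the wrist force passes 120 N, or if a joint passes its speed limit or range.

### The arm

A 6-joint arm with a two-finger parallel gripper is mounted at the origin on the work surface. World frame = base frame: x ahead of the robot, y to its left, z up, the work surface at z = 0. Lengths are in m, angles in rad, forces in N, time in s.
With the tool pointing down it reaches from about 0.3 to 0.95 m from the base axis. Payload 3.1 kg.
Tool frame: the origin (TCP) lies midway between the tips of the shut fingers; the grasp point (between the pads) lies bot.hold_point_z behind it (bot.hold_point_z is the distance from the TCP to the grasp point, in m); z points along the fingers, y is the line along which they close (so a half turn about z gives the same grasp; the last joint's range is limited). The gripper opens to 85 mm and grips with 20 to 120 N. Pads are 22 mm wide; open, the fingers measure 114 mm over their backs; the gripper's body (76 mm by 85 mm) begins 54 mm behind the grasp point. The pads swing forward as they close: fully open they stand 13 mm farther back than shut.
Start: joints at [1.177, 0.308, 1.634, -0, 1.2, -0.07], TCP at [0.199, 0.593, 0.195] pointing down, gripper open.
Joint ranges: [-3.06, 3.06], [-0.79, 1.96], [0.05, 2.63], [-1.19, 4.34], [0.05, 2.64], [-2.94, 2.94]. Speed limits (rad/s): [2.79, 2.79, 3.14, 3.14, 3.14, 3.14].

### API

Orientations are given as [roll, pitch, yaw] about the fixed x, y, z axes, in that order (R = Rz(yaw) Ry(pitch) Rx(roll)).
In Python, from workcell import bot, viewer gives the robot as it stands.
- The arm moves only by the tool move_arm, never from a script. Its argument "motion" is a list of rows, each a list of 3 entries, a list of its own where there are three numbers: the shift along the tool's x, y, z in m, then the turn about the tool's z in rad, then the closure, from 0 (fully open) to 1 (shut). In form: [[[x, y, z], roll, fingers], ...]. A call has 1 to 12 rows; each row shifts and turns the commanded pose from where the row before left it, along the tool's axes as they then stand; what a row does not reach is not made up. A row lasts 1/12 s, in which the tool goes at most 41.7 mm and 7.16 degrees, less where a joint would pass 70% of its speed; a pose out of reach is approached as far as the arm can. A call with a gripper value outside its range is refused whole. The fingers move at their own pace and stop on an object; "grip_force" is the grip in N (left out, the last holds). Time passes only in rows, so rows that do not move let the fingers close. It gives the time, the measured TCP pose, the force, the opening and the grip force at its end, in the units of the state.
- bot.state(): the state, without advancing time (a new reading comes with each control period).
- viewer.grab_frame(name): name is "scene" or "top" or "wrist"; returns the picture (400x640x3 uint8, red, green, blue); there is no depth.
- viewer.get_calibration(name): a dict with "fx", "fy", "cx", "cy" (pixels), "k1" (the pictures are not rectified: a ray, as slopes to the right and down, at radius r is drawn at 1 + k1 r^2 times it, then the intrinsics apply), "pose" (4x4, takes a point from camera to world coordinates). Camera axes: x right, y up, looking along -z (the intrinsics and any distortion apply to the point x, -y, -z); pixel columns grow to the right and rows downward; lengths in m; the calibration is good to about 2 mm. A picture is of the moment at which its call begins: read the wrist's pose just before it. get_calibration takes no time and is no camera call; for the wrist camera it gives the pose at the moment of the call.
- bot.hand_in(): hands the job in; it is judged then, once.
The state is a dict: "time": time; "q": joint angles; "joint_vel": joint speeds; "effort": joint torques, N m; "ee_pos": TCP position; "ee_rot": TCP orientation; "contact_force": force on the tool from outside, world axes, zero at the start; "wrist_torque": the same for the moment, N m; "finger_gap": finger opening in m; "grasp_force": force on a finger pad.
Only numpy, scipy, OpenCV 4.12 (cv2) and the standard library are available. Lean on these libraries where they do the work, as an engineer would, in place of code of your own. Each camera call takes 0.05 s, during which the arm holds its last target. There are 200 camera calls.

## Working session

There is one attempt and no reset: what is moved stays moved. The work goes in short steps, Python scripts to look and compute and a tool call to move; the robot and the scene stay as the last step left them, time stands still between calls to the robot, and variables do not carry over. Pictures are saved under pics/ and viewed, at most 10 in all, crops included, and the job is handed in when it is done.

Besides the shell and the picture viewer there is one more tool, called after "Emit:" as name([rows], argument=value, ...), one row to a line, values as JSON. move_arm: Moves the arm, as the interface text tells. Its arguments: {"type":"object","properties":{"motion":{"type":"array","items":{"type":"array"}},"grip_force":{"type":"number"}},"required":["motion"]}

```bash
mkdir -p pics; cat > h.py <<'E'
import numpy as np, cv2
from workcell import bot, viewer
def ray(c,u,v):
    x=(u-c['cx'])/c['fx'];y=(v-c['cy'])/c['fy']
    p=np.array([x,y]);q=p.copy()
    for _ in range(20): q=p/(1+c['k1']*(q@q))
    P=np.array(c['pose']);return P[:3,3],P[:3,:3]@np.array([q[0],-q[1],-1])
def onz(c,u,v,z):
    o,d=ray(c,u,v);return o+d*(z-o[2])/d[2]
def proj(c,p):
    P=np.array(c['pose']);l=P[:3,:3].T@(np.array(p)-P[:3,3]);q=np.array([l[0],-l[1]])/-l[2]
    q=q*(1+c['k1']*(q@q));return q[0]*c['fx']+c['cx'],q[1]*c['fy']+c['cy']
def save(n,f):
    cv2.imwrite(f'pics/{f}.png',viewer.grab_frame(n)[:,:,::-1])
E
python3 - <<'E'
from h import *
save('top','top0');save('scene','scene0')
for n in('top','scene','wrist'):print(n,{k:np.round(v,4).tolist() for k,v in viewer.get_calibration(n).items()})
print(bot.state(),bot.hold_point_z)
E
```

```text
top {'fx': 429.7388, 'fy': 429.7388, 'cx': 319.3675, 'cy': 200.8263, 'k1': -0.1163, 'pose': [[-0.0082, 0.9978, -0.066, 0.5015], [-0.9999, -0.0086, -0.0058, -0.0733], [-0.0064, 0.066, 0.9978, 1.2623], [0.0, 0.0, 0.0, 1.0]]}
scene {'fx': 470.4009, 'fy': 470.4009, 'cx': 319.7917, 'cy': 201.1741, 'k1': -0.105, 'pose': [[0.8052, -0.4618, 0.3721, 0.9851], [0.5931, 0.6226, -0.5105, -0.6375], [0.0041, 0.6317, 0.7752, 0.974], [0.0, 0.0, 0.0, 1.0]]}
wrist {'fx': 332.0499, 'fy': 332.0499, 'cx': 319.2759, 'cy': 199.4252, 'k1': -0.055, 'pose': [[0.3178, -0.9136, -0.2538, 0.1351], [0.9482, 0.3053, 0.0882, 0.6137], [-0.0031, -0.2687, 0.9632, 0.3747], [0.0, 0.0, 0.0, 1.0]]}
{'time': 0.1, 'q': array([ 1.17729066e+00,  3.08934306e-01,  1.63506369e+00,  2.22103195e-05,
        1.19973158e+00, -6.96850598e-02]), 'joint_vel': array([ 0.00082005, -0.0015895 , -0.00397905,  0.00064422,  0.00180931,
       -0.00061409]), 'effort': array([-1.15315004e-03, -4.16412485e+01, -2.77645308e+01, -1.69077093e-04,
        4.03661499e-03, -4.78401212e-07]), 'ee_pos': array([0.19855851, 0.59174035, 0.19404971]), 'ee_rot': array([-3.13946235e+00, -1.69422569e-04,  2.81776379e+00]), 'contact_force': array([-0.69943257, -0.29650123, -0.1681131 ]), 'wrist_torque': array([0.02314761, 0.0069168 , 0.02038084]), 'grasp_force': 0.0, 'finger_gap': 0.08545613906568843} 0.0187
```

View pics/top0.png

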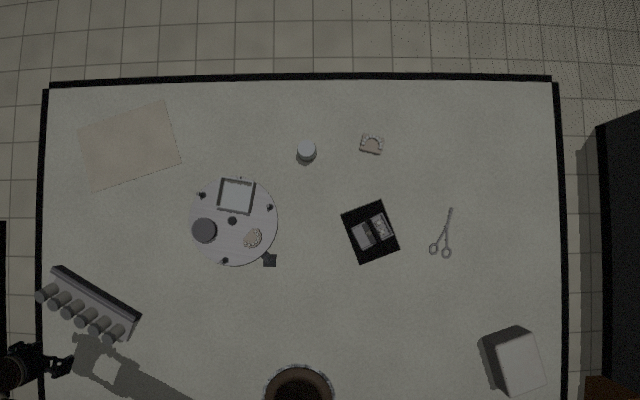

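View pics/scene0.png

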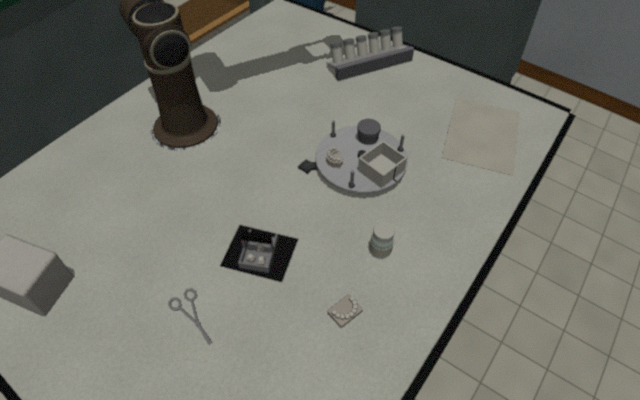

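The top view shows the carousel hub near (232,221), the tub at (236,196), the pointer tip at (270,260), and the tray on its mat at (370,232). The jar is at (306,151), the cast at (372,144) and the forceps at (443,235).

```bash
python3 - <<'E'
from h import *
im=cv2.imread('pics/top0.png')
a=im[165:275,180:290];b=im[190:272,330:412]
f=lambda x,s:cv2.resize(x,(s*1,s),interpolation=cv2.INTER_CUBIC)
o=np.hstack([f(a,400),f(b,400)]);o=np.clip(o.astype(float)*1.6,0,255).astype('uint8')
cv2.imwrite('pics/crop0.png',o)
c=viewer.get_calibration('top')
for n,u,v,z in[('hub',232,221,.034),('ptr',270,260,.012),('tubfront?',240,178,.062),('peg0?',202,195,.09),('peg1',224,261,.09),('peg2',270,207,.09),('jar',306,147,.085),('cast',372,144,.028),('mat',370,232,.004)]:print(n,onz(c,u,v,z).round(3))
E
```

```text
hub [0.527 0.185 0.034]
ptr [0.413 0.079 0.012]
tubfront? [0.648 0.157 0.062]
peg0? [0.598 0.258 0.09 ]
peg1 [0.416 0.196 0.09 ]
peg2 [0.563 0.069 0.09 ]
jar [ 0.729 -0.031  0.085]
cast [ 0.748 -0.221  0.028]
mat [ 0.492 -0.213  0.004]
```

View pics/crop0.png

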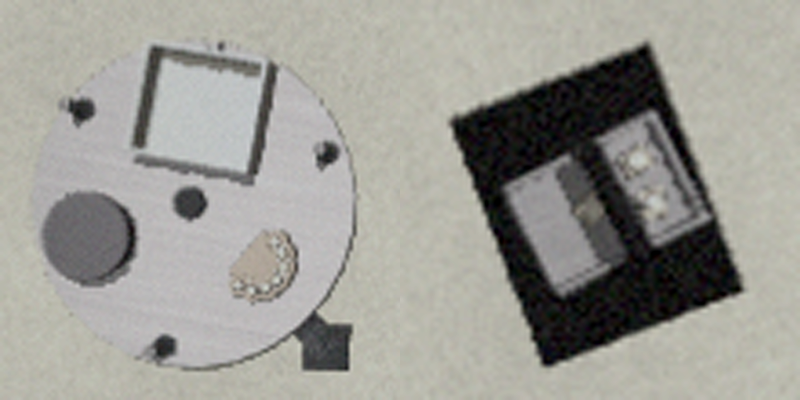

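The left crop shows the tub opening toward image-up and the pegs with their tops at about (65,103), (318,147) and (155,350). The pointer diamond's outer corner is at (350,370). The right crop shows the tray mouth on the left end (505,190)-(565,295), with the handle bar across it and dies at (635,160), (652,205) and one under the bar.

```bash
cat >> h.py <<'E'
def wl(p,z,c,s=400/110,o=(180,165)): return onz(c,o[0]+(p[0]+.5)/s-.5,o[1]+(p[1]+.5)/s-.5,z)[:2]
E
python3 - <<'E'
from h import *
c=viewer.get_calibration('top')
P=np.array([wl(p,.09,c) for p in[(65,103),(155,350),(318,147)]])
print('pegs',P.round(4),'mean',P.mean(0).round(4))
# rigid fit
im=cv2.imread('pics/top0.png')
# disc by rim samples (visible edge of disc top)
R=np.array([wl(p,.034,c) for p in[(356,200),(340,123),(33,185),(315,317),(200,369),(100,340),(48,290),(330,105)]])
A=np.c_[2*R,np.ones(len(R))];s=np.linalg.lstsq(A,(R**2).sum(1),rcond=None)[0];print('disc',s[:2].round(4),np.sqrt(s[2]+s[:2]@s[:2]).round(4))
H=(P.mean(0)+s[:2])/2
T=np.array([wl(p,.084,c) for p in[(150,45),(272,62),(253,183),(133,158)]]);print('tub',T.round(4),T.mean(0),np.linalg.norm(T[0]-T[1]),np.linalg.norm(T[1]-T[2]))
ang=lambda d:np.degrees(np.arctan2(d[1],d[0])).round(2)
for h in(P.mean(0),s[:2]):
  print('peg ang',[ang(p-h) for p in P],[np.linalg.norm(p-h).round(4) for p in P],'tub',ang(T.mean(0)-h),np.linalg.norm(T.mean(0)-h))
  for p in[(350,370),(327,347)]:
    t=wl(p,.012,c);print('ptr',t,ang(t-h),np.linalg.norm(t-h))
s2=400/82;o=(330,190)
M=np.array([wl(p,.004,c,s2,o) for p in[(52,120),(250,43),(343,290),(145,366)]]);print('mat',M.round(4),M.mean(0),[ang(M[1]-M[0]),ang(M[2]-M[1]),ang(M[2]-M[3]),ang(M[3]-M[0])])
G=[wl(p,.026,c,s2,o) for p in[(503,188),(655,110),(713,213),(567,297)]] if 0 else [wl((p[0]-400,p[1]),.026,c,s2,o) for p in[(503,188),(655,110),(713,213),(567,297)]]
G=np.array(G);print('tray',G.round(4),G.mean(0),[ang(G[0]-G[1]),ang(G[3]-G[2]),ang(G[1]-G[2]),ang(G[0]-G[3])],[np.linalg.norm(G[i]-G[i-1]).round(4) for i in range(4)])
B=np.array([wl((p[0]-400,p[1]),.081,c,s2,o) for p in[(555,160),(585,148),(652,248),(615,265)]]);print('bar',B.round(4),B.mean(0))
for p in [(197.9,193.3)]:pass
# mat by mask
g=im.max(2);m=((g<45)*255).astype('uint8');m[:190]=0;m[272:]=0;m[:,:330]=0;m[:,412:]=0
r=cv2.minAreaRect(cv2.findNonZero(m));q=cv2.boxPoints(r);Q=np.array([onz(c,u,v,.004)[:2] for u,v in q]);print('matmask',Q.round(4),Q.mean(0),np.linalg.norm(Q[0]-Q[1]),np.linalg.norm(Q[1]-Q[2]),ang(Q[1]-Q[0]))
E
```

```text
pegs [[0.6039 0.2707]
 [0.4168 0.2005]
 [0.5687 0.0768]] mean [0.5298 0.1827]
disc [0.5288 0.1837] 0.1319
tub [[0.6482 0.2068]
 [0.6341 0.1128]
 [0.5422 0.1271]
 [0.5619 0.2193]] [0.59660686 0.16648442] 0.09510758876566905 0.09306593587083713
peg ang [np.float64(49.93), np.float64(171.04), np.float64(-69.8)] [np.float64(0.1151), np.float64(0.1144), np.float64(0.1128)] tub -13.63 0.06875038867048561
ptr [0.39485392 0.06164041] -138.11 0.18127807664089549
ptr [0.41323367 0.07996675] -138.61 0.1553650513972284
peg ang [np.float64(49.24), np.float64(171.47), np.float64(-69.53)] [np.float64(0.1149), np.float64(0.1133), np.float64(0.1141)] tub -14.25 0.06992574267100851
ptr [0.39485392 0.06164041] -137.67 0.1812440914179244
ptr [0.41323367 0.07996675] -138.1 0.15531968153106634
mat [[ 0.545  -0.1268]
 [ 0.5903 -0.2468]
 [ 0.4414 -0.3005]
 [ 0.3974 -0.1809]] [ 0.49354964 -0.21374278] [np.float64(-69.3), np.float64(-160.18), np.float64(-69.82), np.float64(-159.88)]
tray [[ 0.5039 -0.1555]
 [ 0.5491 -0.246 ]
 [ 0.488  -0.2794]
 [ 0.4396 -0.1924]] [ 0.49513005 -0.21834587] [np.float64(116.51), np.float64(119.09), np.float64(28.65), np.float64(29.83)] [np.float64(0.0742), np.float64(0.1011), np.float64(0.0697), np.float64(0.0995)]
bar [[ 0.5193 -0.1814]
 [ 0.5259 -0.1984]
 [ 0.4693 -0.2354]
 [ 0.46   -0.2144]] [ 0.49360755 -0.20739526]
matmask [[ 0.5443 -0.1251]
 [ 0.5895 -0.2449]
 [ 0.441  -0.3002]
 [ 0.3966 -0.1808]] [ 0.49285962 -0.21276695] 0.12803319994444864 0.15849559255608037 -69.3
```

Emit:
move_arm([
  [[-0.0303,-0.0109,0],0,0.7],
  [[-0.0303,-0.0109,0],0,0.7],
  [[-0.0303,-0.0109,0],0,0.7],
  [[-0.0303,-0.0109,0],0,0.7],
  [[-0.0303,-0.0109,0],0,0.7],
  [[-0.0303,-0.0109,0],0,0.7],
  [[-0.0303,-0.0109,0],0,0.7],
  [[-0.0303,-0.0109,0],0,0.7],
  [[-0.0303,-0.0109,0],0,0.7],
  [[-0.0303,-0.0109,0],0,0.7],
  [[-0.0303,-0.0109,0],0,0.7],
  [[-0.0303,-0.0109,0],0,0.7],
])

```text
time: 1.1
ee_pos: [0.5027, 0.3514, 0.1946]
ee_rot: [-3.141, -0.001, 2.818]
contact_force: [-0.3, 0.1, 0.1]
finger_gap: 0.0254
grasp_force: 0.0
```

Emit:
move_arm([
  [[-0.0303,-0.0109,0],0,0.7],
  [[-0.0303,-0.0109,0],0,0.7],
  [[-0.0303,-0.0109,0],0,0.7],
  [[-0.0303,-0.0109,0],0,0.7],
  [[0,0,0],-0.1,0.75],
  [[0,0,0],-0.1,0.75],
  [[0,0,0],-0.1,0.75],
  [[0,0,0],-0.1,0.75],
  [[0,0,0],-0.1,0.75],
  [[0,0,0],-0.1,0.75],
  [[0,0,0],-0.1,0.75],
  [[0,0,0],-0.1,0.75],
])

```text
time: 2.1
ee_pos: [0.6025, 0.2727, 0.1943]
ee_rot: [3.141, -0.002, -2.661]
contact_force: [0.3, -0.7, -0.5]
finger_gap: 0.0214
grasp_force: 0.0
```

Emit:
move_arm([
  [[0,0,0],-0.1,0.75],
  [[0,0,0],-0.1,0.75],
  [[0,0,0],-0.1,0.75],
  [[0,0,0],-0.1,0.75],
  [[0,0,0],0,0.75],
  [[0,0,0],0,0.75],
])

```text
time: 2.6
ee_pos: [0.6026, 0.2728, 0.1946]
ee_rot: [3.141, -0.001, -2.268]
contact_force: [1.4, 0.0, 0.0]
finger_gap: 0.0217
grasp_force: 0.0
```

Emit:
move_arm([
  [[0,0,0.02],0,0.75],
  [[0,0,0.02],0,0.75],
  [[0,0,0.02],0,0.75],
  [[0,0,0.02],0,0.75],
  [[0,0,0.015],0,0.75],
  [[0,0,0.01],0,0.75],
])

```text
time: 3.1
ee_pos: [0.6014, 0.2723, 0.0876]
ee_rot: [3.14, -0.003, -2.267]
contact_force: [-0.8, 0.2, 0.4]
finger_gap: 0.0213
grasp_force: 0.0
```

```bash
python3 - <<'E'
from h import *
save('wrist','w1');print(bot.state()['ee_pos'],bot.state()['contact_force'],bot.state()['q'])
E
```

```text
[0.60041076 0.27192711 0.08598882] [-0.81340384 -1.03153659 -2.00975784] [ 3.59239951e-01  4.88399692e-01  1.61894288e+00 -4.47458153e-05
  1.04045092e+00 -2.08603405e+00]
```

View pics/w1.png

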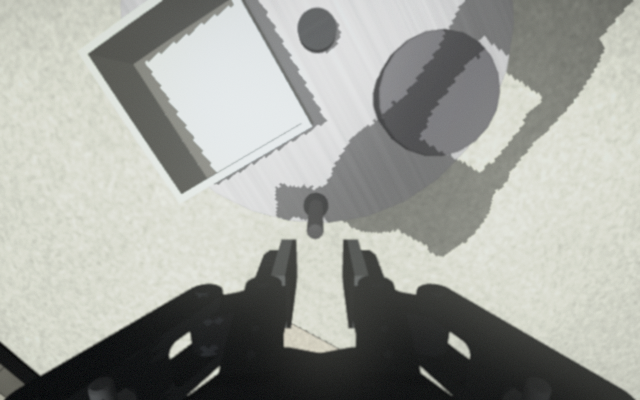

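The peg is centred between the fingers laterally, with its top at (316,230). It looks slightly inward of the pads, whose tips are at row 240. I'll check this numerically.

```bash
python3 - <<'E'
from h import *
c=viewer.get_calibration('wrist');s=bot.state();e=s['ee_pos']
print(proj(c,e),e, onz(c,316,231,.09), onz(c,318,30,.05),[onz(c,*p,.08) for p in[(437,92)]])
T=np.array([onz(c,*p,.084) for p in[(83,52),(182,198),(320,123)]]);print(T, (T[0]+T[2])/2)
E
```

```text
(np.float64(320.5867028392711), np.float64(228.20565216835405)) [0.60041076 0.27192711 0.08598882] [0.60256081 0.27039799 0.09      ] [0.52890078 0.18412396 0.05      ] [array([0.5031065, 0.2540738, 0.08     ])]
[[0.63422445 0.11657321 0.084     ]
 [0.6502721  0.20728123 0.084     ]
 [0.56259666 0.22609673 0.084     ]] [0.59841056 0.17133497 0.084     ]
```

Emit:
move_arm([
  [[0,0,0.015],0,0.8],
  [[0,0,0.013],0,0.8],
  [[0,0,0],0,0.8],
  [[0,-0.004,0],0.035,0.8],
  [[0.0003,-0.008,0],0.07,0.8],
  [[0.0006,-0.012,0],0.105,0.8],
  [[0.0006,-0.012,0],0.105,0.8],
  [[0.0006,-0.012,0],0.105,0.8],
  [[0.0006,-0.012,0],0.105,0.8],
  [[0.0006,-0.012,0],0.105,0.8],
  [[0.0006,-0.012,0],0.105,0.8],
  [[0.0006,-0.012,0],0.105,0.8],
])

```text
time: 4.15
ee_pos: [0.6453, 0.1889, 0.0632]
ee_rot: [3.141, 0.001, -3.111]
contact_force: [0.3, 0.1, 0.1]
finger_gap: 0.0171
grasp_force: 0.0
```

```bash
python3 - <<'E'
from h import *
s=bot.state();h=np.array([.529,.1835]);d=s['ee_pos'][:2]-h
print(s['ee_pos'],np.linalg.norm(d),np.degrees(np.arctan2(d[1],d[0])),np.degrees(s['ee_rot'][2])+180,s['contact_force'],s['finger_gap'])
E
```

```text
[0.64530594 0.18886079 0.06321148] 0.11642941800177789 2.6390155407247557 1.7441029867803195 [0.32459717 0.05570534 0.08370034] 0.017073780782078083
```

Emit:
move_arm([
  [[0.0007,-0.012,0],0.105,0.8],
  [[0.0007,-0.012,0],0.105,0.8],
  [[0.0007,-0.012,0],0.105,0.8],
  [[0.0007,-0.012,0],0.105,0.8],
  [[0.0007,-0.012,0],0.105,0.8],
  [[0.0007,-0.012,0],0.105,0.8],
  [[0.0007,-0.012,0],0.105,0.8],
  [[0.0007,-0.012,0],0.105,0.8],
  [[0.0007,-0.012,0],0.105,0.8],
  [[0.0003,-0.008,0],0.07,0.8],
  [[0.0003,-0.006,0],0.052,0.8],
  [[0,-0.004,0],0.035,0.8],
])

```text
time: 5.15
ee_pos: [0.5846, 0.0847, 0.0631]
ee_rot: [3.141, 0.0, 2.072]
contact_force: [-0.2, 0.3, 0.5]
finger_gap: 0.0173
grasp_force: 0.0
```

Emit:
move_arm([
  [[0,-0.002,0],0.018,0.8],
  [[0,0,0],0,0.8],
  [[0,0,0],0,0.8],
])

```text
time: 5.4
ee_pos: [0.5835, 0.0843, 0.0628]
ee_rot: [3.141, 0.0, 2.058]
contact_force: [-0.6, 0.4, -1.1]
finger_gap: 0.0172
grasp_force: 0.0
```

```bash
python3 - <<'E'
from h import *
s=bot.state();h=np.array([.529,.1835]);d=s['ee_pos'][:2]-h
print(s['ee_pos'],np.linalg.norm(d),np.degrees(np.arctan2(d[1],d[0])),np.degrees(s['ee_rot'][2])-180,s['contact_force'],s['finger_gap'])
im=viewer.grab_frame('top')[:,:,::-1];im2=viewer.grab_frame('scene')[:,:,::-1]
o=np.hstack([cv2.resize(im[165:275,180:290],(400,400),interpolation=2),cv2.resize(im2[115:205,300:420],(400,300),interpolation=2)[np.r_[0:300,[299]*100]]])
cv2.imwrite('pics/crop1.png',np.clip(o*1.6,0,255).astype('uint8'))
E
```

```text
[0.58350971 0.08432052 0.06278828] 0.11317189176345473 -61.2065080945878 -62.07324249011977 [-0.63166453  0.38781356 -1.14723549] 0.01720350512382363
```

View pics/crop1.png

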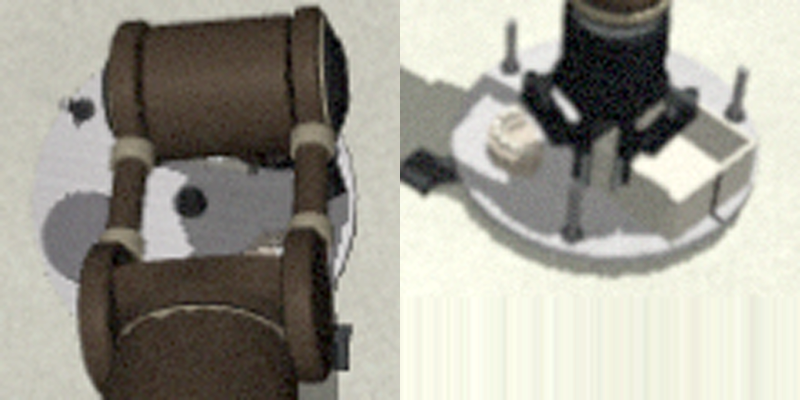

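The carousel looks unmoved: the pot and pegs sit at the same pixels as before. I'll check the wrist view and the projections.

```bash
python3 - <<'E'
from h import *
s=bot.state();c=viewer.get_calibration('wrist');save('wrist','w2');cs=viewer.get_calibration('scene')
print('tcp in scene',proj(cs,s['ee_pos']),'in wrist',proj(c,s['ee_pos']))
h=np.array([.529,.1835])
for a in(50.3,170.3,-69.7,-60):
  p=h+.115*np.array([np.cos(np.radians(a)),np.sin(np.radians(a))]);print(a,'scene top',np.round(proj(cs,[*p,.09]),1),'base',np.round(proj(cs,[*p,.034]),1),'wrist',np.round(proj(c,[*p,.09]),1))
E
```

```text
tcp in scene (np.float64(358.57709091921134), np.float64(178.47808259110408)) in wrist (np.float64(318.05881701094205), np.float64(227.90906769467662))
50.3 scene top [402.2 134.4] base [399.6 148.9] wrist [ 571.8 -109.2]
170.3 scene top [332.6 120.6] base [332.2 135.2] wrist [  87.2 -179.7]
-69.7 scene top [352.7 170.8] base [351.4 185.2] wrist [283.9 248.9]
-60 scene top [360.2 171.9] base [358.7 186.3] wrist [322.7 250.7]
```

View pics/w2.png

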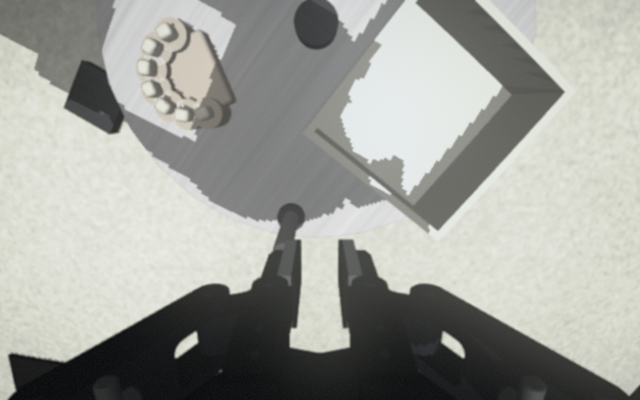

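```bash
python3 - <<'E'
from h import *
from scipy.spatial.transform import Rotation as R
s=bot.state();c=viewer.get_calibration('wrist');T=R.from_euler('xyz',s['ee_rot']).as_matrix()
for z in(0,-.01,-.02,-.03):
  for x in(0,.011):
    print(z,x,[np.round(proj(c,s['ee_pos']+T@[x,y,z]),1) for y in(-.0086,.0086)])
E
```

```text
0 0 [array([303.2, 227.9]), array([332.9, 228. ])]
0 0.011 [array([303. , 209.8]), array([333.1, 209.8])]
-0.01 0 [array([302.3, 234.3]), array([333.6, 234.4])]
-0.01 0.011 [array([302.1, 215.4]), array([333.9, 215.4])]
-0.02 0 [array([301.4, 241.4]), array([334.4, 241.5])]
-0.02 0.011 [array([301.1, 221.5]), array([334.7, 221.5])]
-0.03 0 [array([300.3, 249.4]), array([335.3, 249.4])]
-0.03 0.011 [array([300. , 228.4]), array([335.6, 228.4])]
```

Emit:
move_arm([
  [[0,0,-0.02],0,0.8],
  [[0,0,-0.02],0,0.8],
  [[-0.001,-0.017,0],0.1,0.8],
  [[0,0,0],0.05,0.8],
  [[0,0,0],0,0.8],
  [[0,0,0.02],0,0.8],
  [[0,0,0.02],0,0.8],
  [[0,0,0.01],0,0.8],
  [[0,0,0.008],0,0.8],
  [[0,0,0],0,0.8],
  [[0,0,0],0,0.8],
])

```text
time: 6.47
ee_pos: [0.5684, 0.0755, 0.0439]
ee_rot: [-3.141, -0.0, 1.908]
contact_force: [0.3, 0.2, 0.3]
finger_gap: 0.0171
grasp_force: 0.0
```

```bash
python3 - <<'E'
from h import *
from scipy.spatial.transform import Rotation as R
s=bot.state();c=viewer.get_calibration('wrist');save('wrist','w3')
h=np.array([.529,.1835]);d=s['ee_pos'][:2]-h
print(s['ee_pos'],np.linalg.norm(d),np.degrees(np.arctan2(d[1],d[0])),np.degrees(s['ee_rot'][2])-180,s['contact_force'],s['finger_gap'])
E
```

```text
[0.56837919 0.07548292 0.04386792] 0.11497134842028388 -69.96994199699928 -70.65884496788907 [0.28967496 0.23216922 0.25578955] 0.01706625409095362
```

View pics/w3.png

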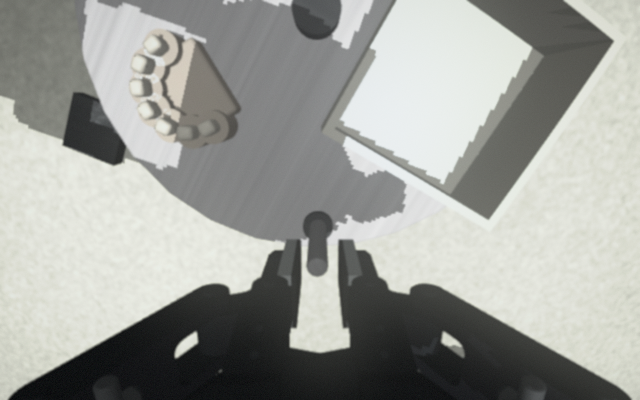

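The peg top is at (317,267), between the pads. I'll close lightly to test whether the pads really overlap the peg.

Emit:
move_arm([
  [[0,0,0],0,0.95],
  [[0,0,0],0,0.95],
  [[0,0,0],0,0.95],
  [[0,0,0],0,0.95],
], grip_force=20)

```text
time: 6.85
ee_pos: [0.5693, 0.0755, 0.045]
ee_rot: [3.14, 0.001, 1.908]
contact_force: [0.8, -0.4, 1.4]
finger_gap: 0.0083
grasp_force: 19.6
```

Emit:
move_arm([
  [[0,0,0],0,0.8],
  [[0,0,0],0,0.8],
  [[0,0,0.004],0,0.8],
  [[0,0,0.004],0,0.8],
  [[0,0,0],0,0.8],
])

```text
time: 7.27
ee_pos: [0.5673, 0.0753, 0.035]
ee_rot: [-3.139, -0.001, 1.908]
contact_force: [0.0, -0.5, -0.2]
finger_gap: 0.0171
grasp_force: 0.0
```

Emit:
move_arm([
  [[0,0,0],0,0.95],
  [[0,0,0],0,0.95],
  [[0,0,0],0,0.95],
  [[0,0,0],0,0.95],
])

```text
time: 7.6
ee_pos: [0.5677, 0.0754, 0.0354]
ee_rot: [-3.14, -0.0, 1.908]
contact_force: [1.3, 0.7, -3.7]
finger_gap: 0.0088
grasp_force: 19.6
```

Emit:
move_arm([
  [[0,0,-0.003],0,0.86],
  [[0,0,-0.003],0,0.86],
  [[0,0,0],0,0.86],
  [[0,-0.004,0],0.035,0.86],
  [[0.0003,-0.008,0],0.07,0.86],
  [[0.0006,-0.012,0],0.105,0.86],
  [[0.0006,-0.012,0],0.105,0.86],
  [[0.0006,-0.012,0],0.105,0.86],
  [[0.0003,-0.008,0],0.07,0.86],
  [[0,-0.004,0],0.035,0.86],
  [[0,0,0],0,0.86],
  [[0,0,0],0,0.86],
])

```text
time: 8.6
ee_pos: [0.5099, 0.0708, 0.0429]
ee_rot: [3.14, -0.0, 1.384]
contact_force: [-0.9, 0.1, 0.0]
finger_gap: 0.0121
grasp_force: 0.0
```

```bash
python3 - <<'E'
from h import *
s=bot.state();c=viewer.get_calibration('wrist');
h=np.array([.529,.1835]);d=s['ee_pos'][:2]-h
print(s['ee_pos'],np.linalg.norm(d),np.degrees(np.arctan2(d[1],d[0])),np.degrees(s['ee_rot'][2])-180,s['contact_force'],s['finger_gap'])
w=viewer.grab_frame('wrist')[:,:,::-1];im=viewer.grab_frame('top')[:,:,::-1];im2=viewer.grab_frame('scene')[:,:,::-1]
cv2.imwrite('pics/m1.png',np.hstack([cv2.resize(w[0:300],(427,200)),cv2.resize(im2[100:200,290:430],(280,200)) ]))
E
```

```text
[0.50985325 0.07080932 0.04292047] 0.11430567944840629 -99.6427753301687 -100.70980532229895 [-0.87148388  0.12392541  0.04318055] 0.012076660308825385
```

View pics/m1.png

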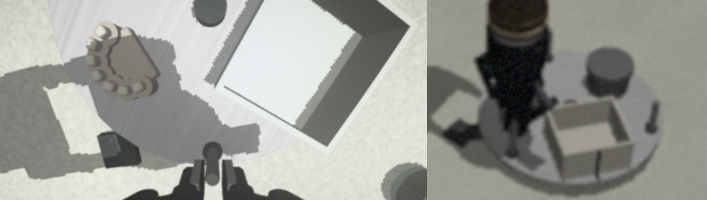

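The carousel now turns with the gripper.

Emit:
move_arm([
  [[0.0003,-0.006,0],0.052,0.86],
  [[0.0005,-0.012,0],0.105,0.86],
  [[0.0005,-0.012,0],0.105,0.86],
  [[0.0005,-0.012,0],0.105,0.86],
  [[0.0005,-0.012,0],0.105,0.86],
  [[0.0005,-0.012,0],0.105,0.86],
  [[0.0005,-0.012,0],0.105,0.86],
  [[0.0005,-0.012,0],0.105,0.86],
  [[0.0005,-0.012,0],0.105,0.86],
  [[0.0003,-0.008,0],0.07,0.86],
  [[0,-0.004,0],0.035,0.86],
  [[0,0,0],0,0.86],
])

```text
time: 9.75
ee_pos: [0.4238, 0.1401, 0.0422]
ee_rot: [-3.141, -0.0, 0.387]
contact_force: [-0.0, 0.0, 0.6]
finger_gap: 0.0118
grasp_force: 0.0
```

```bash
cat > st.py <<'E'
from h import *
s=bot.state()
h=np.array([.529,.1835]);d=s['ee_pos'][:2]-h
print(s['ee_pos'],np.linalg.norm(d),np.degrees(np.arctan2(d[1],d[0])),np.degrees(s['ee_rot'][2])-180,s['contact_force'],s['finger_gap'],s['q'][5])
E
python3 st.py
```

```text
[0.42381585 0.14006997 0.04223806] 0.11379751175360706 -157.5645064584575 -157.84347830911523 [-0.00851313  0.04006737  0.62341588] 0.011821474054068984 1.4054675564127543
```

Emit:
move_arm([
  [[0.0,-0.006,0],0.052,0.86],
  [[0.0004,-0.012,0],0.105,0.86],
  [[0.0004,-0.012,0],0.105,0.86],
  [[0.0004,-0.012,0],0.105,0.86],
  [[0.0004,-0.012,0],0.105,0.86],
  [[0.0004,-0.012,0],0.105,0.86],
  [[0.0003,-0.008,0],0.07,0.86],
  [[0,-0.004,0],0.035,0.86],
  [[0,-0.002,0],0.018,0.86],
  [[0,0,0],0,0.86],
  [[0,0,0],0,0.86],
])

```text
time: 10.67
ee_pos: [0.4198, 0.2176, 0.0421]
ee_rot: [-3.142, 0.0, -0.313]
contact_force: [-0.5, 0.2, 0.1]
finger_gap: 0.0121
grasp_force: 0.0
```

```bash
python3 st.py; python3 - <<'E'
from h import *
im=viewer.grab_frame('top')[:,:,::-1];w=viewer.grab_frame('wrist')[:,:,::-1]
im2=viewer.grab_frame('scene')[:,:,::-1]
cv2.imwrite('pics/w4.png',w);np.save('cw4.npy',viewer.get_calibration('wrist')['pose'])
f=lambda a,w,h:cv2.resize(a,(w,h),interpolation=2)
cv2.imwrite('pics/m2.png',np.clip(np.vstack([np.hstack([f(w,480,300),f(im[165:275,180:290],300,300)]),f(im2[110:200,280:414],780,300)[:, :780]])*1.3,0,255).astype('uint8'))
E
```

```text
[0.41981577 0.21756518 0.04213752] 0.11437496227093194 162.67221963694956 -197.94351943961192 [-0.49534784  0.21779311  0.09770381] 0.012115697384400055 2.269874501777314
```

View pics/m2.png

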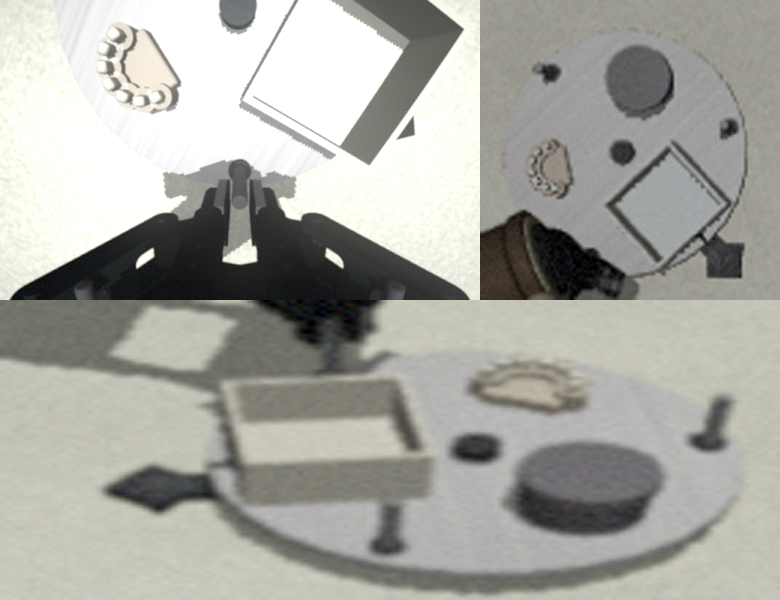

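The tub is nearly over the pointer: top-crop outer corners at about (731,205) and (658,262), pointer diamond at (722,258). Next I'll measure the residual angle numerically.

```bash
cat > ang.py <<'E'
from h import *
import sys
def blob(m,u0,u1,v0,v1):
    k=np.zeros(m.shape,'uint8');k[v0:v1,u0:u1]=m[v0:v1,u0:u1];n,l,s,cc=cv2.connectedComponentsWithStats(k)
    i=1+np.argmax(s[1:,4]);return cc[i],s[i]
c=viewer.get_calibration('top')
def ana(im):
    g=im.max(2).astype(float)
    g=g[160:285,175:295];G=cv2.resize(g,None,fx=8,fy=8,interpolation=cv2.INTER_CUBIC)
    cir=cv2.HoughCircles(np.clip(G,0,255).astype('uint8'),cv2.HOUGH_GRADIENT,1,100,param1=60,param2=15,minRadius=80,maxRadius=130)
    return G,cir
if __name__=='__main__':
  for f in ['top0.png',None]:
    im=cv2.imread('pics/'+f) if f else viewer.grab_frame('top')[:,:,::-1]
    if not f: cv2.imwrite('pics/top1.png',im)
    G,cir=ana(im)
    L=lambda u,v,z:onz(c,175+(u+.5)/8-.5,160+(v+.5)/8-.5,z)[:2]
    for x in cir[0][:3]:
      p=L(x[0],x[1],.08);print(f,'circ',x,p.round(4),np.degrees(np.arctan2(*(p-[.529,.1835])[::-1])).round(2),np.linalg.norm(p-[.529,.1835]).round(4))
    m=(G<62).astype('uint8');n,l,s,cc=cv2.connectedComponentsWithStats(m)
    for i in range(1,n):
      if s[i,4]>300:
        p=L(*cc[i],.012);print('dark',cc[i].round(0),s[i],p.round(4))
E
python3 ang.py
```

```text
top0.png circ [235.5 566.5 104.2] [0.5004 0.2544] 111.98 0.0764
top0.png circ [576.5 633.5  98.7] [0.4768 0.1349] -137.07 0.0713
dark [365. 250.] [ 334  143   70  221 5146] [0.6163 0.2256]
dark [453. 161.] [417 153  78  18 481] [0.6488 0.193 ]
dark [618. 305.] [ 586  180   63  251 4737] [0.5951 0.1318]
dark [219. 282.] [ 190  259   57   56 2149] [0.605  0.2804]
dark [761. 380.] [ 738  354   46   51 1507] [0.5672 0.079 ]
dark [459. 487.] [ 425  454   70   70 3638] [0.529  0.1903]
dark [309. 577.] [ 242  483   98  176 4132] [0.4963 0.2458]
dark [753. 798.] [  681   723   133   132 11388] [0.4156 0.0826]
dark [401. 804.] [ 377  779   48   50 1829] [0.4136 0.2116]
None circ [600.5 634.5 129.4] [0.4764 0.1266] -132.75 0.0775
None circ [503.5 277.5 105. ] [0.6    0.1606] -17.83 0.0746
None circ [521.5 726.5 129.4] [0.4449 0.1541] -160.71 0.0891
dark [245. 253.] [ 215  232   59   46 1935] [0.6156 0.2704]
dark [575. 320.] [ 491  234  117  137 2691] [0.5898 0.1478]
dark [772. 419.] [ 748  393   48   51 1450] [0.5532 0.0751]
dark [459. 488.] [ 425  456   70   68 3482] [0.5288 0.1903]
dark [659. 513.] [614 466  91  98 815] [0.5191 0.1166]
dark [501. 642.] [ 414  475  183  331 5854] [0.4722 0.1747]
dark [741. 634.] [ 706  565   69  136 1333] [0.4748 0.0867]
dark [189. 844.] [     0    661    471    339 102985] [0.3988 0.2902]
dark [744. 792.] [  618   707   195   148 12390] [0.4175 0.0856]
dark [594. 809.] [573 786  42  46 377] [0.4117 0.1406]
```

```bash
python3 - <<'E'
from h import *
c=viewer.get_calibration('top')
L=lambda u,v,z:onz(c,175+(u+.5)/8-.5,160+(v+.5)/8-.5,z)[:2]
a=lambda p,h:np.degrees(np.arctan2(*(p-h)[::-1])).round(2)
for z in(.036,.044):
  A=np.array([L(*p,z) for p in[(219,282),(401,804),(761,380)]]);h=A.mean(0);print(z,h,[a(p,h) for p in A],[np.linalg.norm(p-h).round(4) for p in A])
  B=np.array([L(*p,z) for p in[(245,253),(772,419)]]);print([a(p,h) for p in B],[np.linalg.norm(p-h).round(4) for p in B])
print('hubcap',[L(459,487.5,z).round(4) for z in(.034,.04,.05)])
for p in[(814,855),(681+66.5,723+66)]:
  t=L(*p,.012);print('ptr',t,[a(t,np.array(h)) for h in([.529,.1835],[.5285,.186],[.528,.182])])
# wrist image: tub edges & pointer tip
w=cv2.imread('pics/w4.png');cw=viewer.get_calibration('wrist')
s=640/480
for n,p,z in[('tubA',(462,28),.084),('tubB',(370,164),.084),('tubC',(243,104),.084),('tip1',(412,117),.012),('tip2',(414,137),.012),('tip3',(398,136),.012),('hub',(238,10),.04)]:print(n,onz(cw,p[0]*s,p[1]*s,z).round(4))
E
```

```text
0.036 [0.52811258 0.18526866] [np.float64(49.63), np.float64(169.55), np.float64(-70.82)] [np.float64(0.1157), np.float64(0.1148), np.float64(0.1154)]
[np.float64(42.67), np.float64(-78.04)] [np.float64(0.1161), np.float64(0.1154)]
0.044 [0.52793915 0.18358164] [np.float64(49.63), np.float64(169.55), np.float64(-70.82)] [np.float64(0.115), np.float64(0.114), np.float64(0.1147)]
[np.float64(42.67), np.float64(-78.04)] [np.float64(0.1154), np.float64(0.1147)]
hubcap [array([0.5283, 0.1856]), array([0.5282, 0.1844]), array([0.528 , 0.1822])]
ptr [0.39470424 0.060405  ] [np.float64(-137.49), np.float64(-136.81), np.float64(-137.63)]
ptr [0.41868189 0.08449794] [np.float64(-138.09), np.float64(-137.25), np.float64(-138.27)]
tubA [0.4762 0.0727 0.084 ]
tubB [0.4158 0.1367 0.084 ]
tubC [0.4727 0.1982 0.084 ]
tip1 [0.4108 0.062  0.012 ]
tip2 [0.3922 0.0625 0.012 ]
tip3 [0.3977 0.0767 0.012 ]
hub [0.5292 0.1829 0.04  ]
```

Emit:
move_arm([
  [[0,0,0],0,0.83],
  [[0,0,-0.02],0,0.83],
  [[0,0,-0.03],0,0.83],
  [[0,0,-0.035],0,0.83],
  [[0,0,-0.03],0,0.83],
  [[0.005,0.03,0],0,0.6],
  [[0.005,0.03,0],0,0.6],
  [[0.005,0.03,0],0,0.6],
  [[0.004,0.028,0],0,0.6],
  [[0,0,0],0,0.6],
  [[0,0,0],0,0.6],
  [[0,0,0],0,0.6],
])

```text
time: 11.87
ee_pos: [0.4015, 0.0999, 0.1574]
ee_rot: [-3.141, -0.0, -0.315]
contact_force: [-1.6, -0.1, -0.3]
finger_gap: 0.034
grasp_force: 0.0
```

```bash
python3 - <<'E'
from h import *
s=bot.state();c=viewer.get_calibration('wrist');save('wrist','w5')
P=np.array(c['pose']);np.save('cw5.npy',P);print(s['ee_pos'],s['ee_rot'],s['time'])
im=viewer.grab_frame('top')[:,:,::-1];cv2.imwrite('pics/top2.png',im)
E
```

```text
[0.40153234 0.0998514  0.15735367] [-3.14073662e+00 -4.36966320e-04 -3.15079957e-01] 11.8667
```

View pics/w5.png

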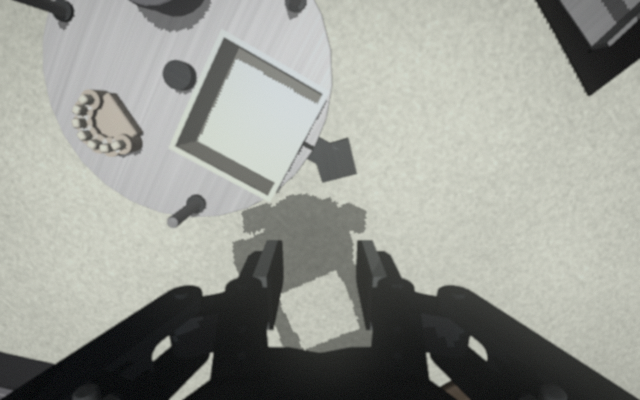

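The wrist view shows the tub rim corners at about (222,38), (328,98), (273,197) and (174,150). The pointer diamond is centred near (335,160) and the hub cap is at (179,75).

```bash
python3 - <<'E'
from h import *
w=cv2.imread('pics/w5.png');c=viewer.get_calibration('wrist');c['pose']=np.load('cw5.npy')
g=w.max(2);a=lambda d:np.degrees(np.arctan2(d[1],d[0])).round(2)
m=((g<100)*255).astype('uint8');k=np.zeros_like(m);k[130:190,300:362]=m[130:190,300:362]
n,l,s,cc=cv2.connectedComponentsWithStats(k);i=1+np.argmax(s[1:,4]);q=(l==i).astype('uint8')
q=cv2.morphologyEx(q,cv2.MORPH_OPEN,np.ones((9,9)))
r=cv2.minAreaRect(cv2.findNonZero(q));C=np.array([onz(c,*p,.012)[:2] for p in cv2.boxPoints(r)]);print('diamond',C.round(4),C.mean(0),r)
k=np.zeros_like(m);k[50:100,155:205]=m[50:100,155:205];n,l,s,cc=cv2.connectedComponentsWithStats(k);i=1+np.argmax(s[1:,4]);print('cap',cc[i],s[i])
for z in(.036,.042):
  h=onz(c,*cc[i],z)[:2];print(h,'ptr',a(C.mean(0)-h),np.linalg.norm(C.mean(0)-h),[(a(p-h),np.linalg.norm(p-h).round(4)) for p in C])
k=0*m
T=np.array([onz(c,*p,.084)[:2] for p in[(222,38),(328,98),(273,197),(174,150)]]);print('tub',T.round(4),T.mean(0),a(T.mean(0)-h),'edges',[a(T[1]-T[0]),a(T[2]-T[1]),a(T[2]-T[3]),a(T[3]-T[0])])
tm=cv2.imread('pics/top2.png').max(2)
# brightness profile edges by LSD on wrist
lsd=cv2.createLineSegmentDetector();L=lsd.detect(g[20:210,150:345])[0][:,0]+[150,20,150,20]
for x in L:
  p,q2=onz(c,x[0],x[1],.084)[:2],onz(c,x[2],x[3],.084)[:2];n=np.linalg.norm(p-q2)
  if n>.03: print(x.round(0),n.round(3),(a(q2-p)%90).round(2))
E
```

```text
diamond [[0.437  0.0996]
 [0.4337 0.0623]
 [0.3954 0.0648]
 [0.3985 0.1032]] [0.41615369 0.08248981] ((331.4859313964844, 158.77247619628906), (38.75079345703125, 38.52592849731445), 77.00537872314453)
cap [179.45562914  75.39337748] [164  61  32  30 755]
[0.53101072 0.1856054 ] ptr -138.08 0.1543533648414034 [(np.float64(-137.53), np.float64(0.1274)), (np.float64(-128.28), np.float64(0.1571)), (np.float64(-138.32), np.float64(0.1816)), (np.float64(-148.13), np.float64(0.156))]
[0.52974474 0.18347842] ptr -138.36 0.1519921884177464 [(np.float64(-137.86), np.float64(0.125)), (np.float64(-128.4), np.float64(0.1546)), (np.float64(-138.56), np.float64(0.1793)), (np.float64(-148.55), np.float64(0.1538))]
tub [[0.5344 0.1294]
 [0.4714 0.0705]
 [0.413  0.1348]
 [0.472  0.1948]] [0.47268844 0.13238379] -138.16 edges [np.float64(-136.92), np.float64(132.21), np.float64(-134.55), np.float64(133.61)]
[282. 178. 321. 105.] 0.063 42.62
[175. 145. 223.  37.] 0.087 42.66
[225.  37. 322.  92.] 0.079 42.85
[267. 195. 174. 145.] 0.08 42.62
[239.  48. 196. 142.] 0.077 42.74
[197. 141. 274. 182.] 0.066 42.73
[168. 148. 267. 201.] 0.086 42.6
[318.  94. 240.  50.] 0.064 42.64
[190.  96. 168. 146.] 0.042 42.6
```

```bash
python3 - <<'E'
from h import *
w=cv2.imread('pics/w5.png');c=viewer.get_calibration('wrist');c['pose']=np.load('cw5.npy')
g=w.max(2);a=lambda d:np.degrees(np.arctan2(d[1],d[0])).round(2)
L=cv2.createLineSegmentDetector().detect(g[125:195,295:370])[0][:,0]+[295,125,295,125]
for x in L:
  p,q2=onz(c,x[0],x[1],.012)[:2],onz(c,x[2],x[3],.012)[:2];n=np.linalg.norm(p-q2)
  if n>.012: print(x.round(1),n.round(3),(a(q2-p)%90).round(2))
E
```

```text
[295.1 154.1 310.1 125.4] 0.031 43.58
[329.1 142.1 346.  136.9] 0.017 88.96
[355.4 173.6 322.8 182. ] 0.034 86.62
[347.9 137.2 356.2 172.3] 0.036 86.68
[321.5 181.6 314.8 161.7] 0.021 0.14
[315.4 144.3 317.9 130.6] 0.013 61.33
[305.2 161.2 297.1 173.3] 0.015 37.87
```

Emit:
move_arm([
  [[-0.005,-0.03,0],0,0.8],
  [[-0.005,-0.03,0],0,0.8],
  [[-0.005,-0.03,0],0,0.8],
  [[-0.004,-0.028,0],0,0.8],
  [[0,0,0.02],0,0.8],
  [[0,0,0.03],0,0.8],
  [[0,0,0.035],0,0.8],
  [[0,0,0.03],0,0.8],
  [[0,-0.002,0],0.017,0.86],
  [[0,0,0],0,0.95],
  [[0,0,0],0,0.95],
  [[0,0,0],0,0.95],
])

```text
time: 12.97
ee_pos: [0.4156, 0.2185, 0.0393]
ee_rot: [3.136, 0.007, -0.331]
contact_force: [0.2, 0.9, -28.7]
finger_gap: 0.0089
grasp_force: 19.1
```

```bash
cat > edge.py <<'E'
from h import *
def edges(w,c,box=(0,300,280,640)):
  g=w.max(2);a=lambda d:np.degrees(np.arctan2(d[1],d[0]))
  r0,r1,c0,c1=box
  L=cv2.createLineSegmentDetector().detect(np.ascontiguousarray(g[r0:r1,c0:c1]))[0][:,0]+[c0,r0,c0,r0]
  for x in L:
    p,q=onz(c,x[0],x[1],.084)[:2],onz(c,x[2],x[3],.084)[:2];n=np.linalg.norm(p-q);t=a(q-p)%90
    if n>.04 and abs(t-42)<4: print(x.round(0),n.round(3),t.round(2))
if __name__=='__main__':
  c=viewer.get_calibration('wrist');c4=dict(c,pose=np.load('cw4.npy'))
  print('w4');edges(cv2.imread('pics/w4.png'),c4)
  print('now');edges(viewer.grab_frame('wrist')[:,:,::-1],c)
E
python3 st.py;python3 edge.py
```

```text
[0.41559604 0.21854667 0.03932986] 0.11869594716301937 162.8266148077328 -198.94935876369235 [  0.22937744   0.85451787 -28.70456455] 0.008858503031512316 2.29172834304002
w4
[619.  39. 493. 220.] 0.089 42.63
[453. 194. 537.  69.] 0.06 42.61
[397.  -0. 323. 132.] 0.057 42.61
[318. 131. 392.  -0.] 0.057 42.55
[324. 134. 449. 206.] 0.063 42.64
[339. 127. 451. 193.] 0.057 42.63
[438. 189. 336. 130.] 0.051 42.59
now
[623.  21. 497. 211.] 0.089 42.69
[455. 186. 547.  41.] 0.066 42.64
[386.  -0. 321. 122.] 0.051 42.7
[319. 123. 451. 197.] 0.064 42.7
[318. 119. 376.  10.] 0.045 42.53
[335. 117. 453. 184.] 0.057 42.69
[446. 183. 334. 121.] 0.054 42.65
```

Emit:
move_arm([
  [[0,0,0],0,0.84],
  [[0,0,0],0,0.84],
  [[0,0,0],0,0.84],
  [[0,0,0],0,0.84],
])

```text
time: 13.35
ee_pos: [0.4237, 0.221, 0.0452]
ee_rot: [-3.137, -0.005, -0.331]
contact_force: [-0.5, 0.3, 0.9]
finger_gap: 0.0134
grasp_force: 0.0
```

```bash
python3 st.py;python3 edge.py|sed -n '/now/,$p'
```

```text
[0.42371719 0.2209861  0.04516496] 0.11175722394815588 160.40165031105852 -198.97155456172166 [-0.49593528  0.31362284  0.93887047] 0.013436248828393026 2.2916931233910938
now
[616.  49. 494. 224.] 0.088 41.38
[454. 198. 546.  63.] 0.067 41.3
[407.  -0. 328. 137.] 0.061 41.35
[326. 130. 400.  -0.] 0.058 41.31
[327. 138. 450. 210.] 0.064 41.38
[437. 192. 341. 136.] 0.049 41.31
[342. 132. 452. 197.] 0.057 41.38
[547.  61. 460.  -0.] 0.044 41.43
```

Emit:
move_arm([
  [[0,0.001,0],0,0.84],
  [[0,0,-0.025],0,0.84],
  [[0,0,-0.04],0,0.84],
  [[0,0,-0.04],0,0.84],
  [[0,0,-0.04],0,0.5],
  [[0.0113,0.033,0],0,0.2],
  [[0.0113,0.033,0],0,0],
  [[0.0113,0.033,0],0,0],
  [[0.0113,0.033,0],0,0],
  [[0.0113,0.033,0],0,0],
  [[0.0113,0.033,0],0,0],
  [[0.0113,0.033,0],0,0],
])

```text
time: 14.4
ee_pos: [0.42, -0.0272, 0.1882]
ee_rot: [-3.141, -0.003, -0.331]
contact_force: [0.5, -0.4, 0.8]
finger_gap: 0.0854
grasp_force: 0.0
```

Emit:
move_arm([
  [[0.0113,0.033,0],0,0],
  [[0,0,0],-0.12,0],
  [[0,0,0],-0.12,0],
  [[0,0,0],-0.12,0],
  [[0,0,0],-0.12,0],
  [[0,0,0],-0.12,0],
  [[0,0,0],-0.12,0],
  [[0,0,0],-0.12,0],
  [[0,0,0],-0.12,0],
  [[0,0,0],-0.12,0],
  [[0,0,0],-0.12,0],
  [[0,0,0],-0.12,0],
])

```text
time: 15.4
ee_pos: [0.4202, -0.0606, 0.188]
ee_rot: [3.14, -0.001, 0.995]
contact_force: [0.5, -0.4, 0.0]
finger_gap: 0.0853
grasp_force: 0.0
```

Emit:
move_arm([
  [[0,0,0.02],-0.12,0],
  [[0,0,0.02],-0.12,0],
  [[0,0,0.02],-0.12,0],
  [[0,0,0.02],-0.12,0],
  [[0,0,0.02],-0.12,0],
  [[0,0,0.02],-0.12,0],
  [[0,0,0.02],-0.12,0],
  [[0,0,0.01],-0.12,0],
  [[0,0,0.01],-0.11,0],
  [[0,0,0],0,0],
  [[0,0,0],0,0],
])

```text
time: 16.32
ee_pos: [0.4197, -0.0605, 0.0274]
ee_rot: [-3.142, -0.0, 2.056]
contact_force: [1.8, -0.0, 0.3]
finger_gap: 0.0853
grasp_force: 0.0
```

Emit:
move_arm([
  [[0,0,0.01],0,0],
  [[0,0,0.006],0,0],
  [[0,0,0],0,0],
  [[0,0,0],0,0],
])

```text
time: 16.65
ee_pos: [0.4193, -0.0603, 0.011]
ee_rot: [-3.141, -0.0, 2.058]
contact_force: [-0.0, -0.3, -0.2]
finger_gap: 0.0855
grasp_force: 0.0
```

```bash
python3 - <<'E'
from h import *
s=bot.state();print(s['ee_pos'],s['contact_force'])
c=viewer.get_calibration('wrist');w=viewer.grab_frame('wrist')[:,:,::-1];cv2.imwrite('pics/w6.png',w)
im=viewer.grab_frame('scene')[:,:,::-1];cv2.imwrite('pics/sc6.png',im)
cs=viewer.get_calibration('scene');from scipy.spatial.transform import Rotation as R
T=R.from_euler('xyz',s['ee_rot']).as_matrix()
for y in(-.043,.043):print([np.round(proj(cs,s['ee_pos']+T@[0,y,z]),1) for z in(0,-.0125,-.03)])
d=np.abs(im.astype(int)-cv2.imread('pics/scene0.png')).sum(2)>60
u,v=proj(cs,s['ee_pos']);u,v=int(u),int(v)
dk=im.max(2)<50
for r in range(v-25,v+12):print(r,''.join('#' if x else '.' for x in dk[r,u-30:u+30]),u-30)
E
```

```text
[ 0.41926428 -0.06030241  0.01095366] [-0.04049858 -0.34229646 -0.21167484]
[array([260.1, 194.7]), array([259.6, 191.7]), array([259. , 187.4])]
[array([291.7, 198.4]), array([291.5, 195.4]), array([291.2, 191.1])]
171 ###############..............##############################. 245
172 ##....########......................######################.. 245
173 .......#######........................###################... 245
174 .......######..........................##################... 245
175 ........#####...........................#################... 245
176 ........######.............................##############... 245
177 .........######.............................############.... 245
178 .........#.###...............................######......... 245
179 .........#.####...............................#####......... 245
180 ........##.###.................................####......... 245
181 ........###.##..................................###......... 245
182 ............##..................................###......... 245
183 ............#...................................###.
[... 968 characters left out ...]
...... 245
198 ............................................................ 245
199 ............................................................ 245
200 ............................................................ 245
201 ............................................................ 245
202 ............................................................ 245
203 ............................................................ 245
204 ............................................................ 245
205 ............................................................ 245
206 ............................................................ 245
207 ............................................................ 245
```

Emit:
move_arm([
  [[0,0,0.008],0,0],
  [[0,0,0.006],0,0],
  [[0,0,0.006],0,0],
  [[0,0,0.004],0,0],
  [[0,0,0],0,0],
])

```text
time: 17.17
ee_pos: [0.4183, -0.06, -0.0141]
ee_rot: [-3.14, -0.002, 2.059]
contact_force: [-0.7, -1.2, -0.7]
finger_gap: 0.0856
grasp_force: 0.0
```

Emit:
move_arm([
  [[0,0,0.005],0,0],
  [[0,0,0.004],0,0],
  [[0,0,0],0,0],
])

```text
time: 17.42
ee_pos: [0.4189, -0.0603, -0.0226]
ee_rot: [-3.141, -0.001, 2.059]
contact_force: [-0.8, 0.9, -0.2]
finger_gap: 0.0854
grasp_force: 0.0
```

Emit:
move_arm([
  [[0,0,0.004],0,0],
  [[0,0,0.002],0,0],
  [[0,0,0],0,0],
])

```text
time: 17.67
ee_pos: [0.4192, -0.0603, -0.0282]
ee_rot: [-3.141, -0.001, 2.059]
contact_force: [0.1, 0.4, -0.5]
finger_gap: 0.0858
grasp_force: 0.0
```

Emit:
move_arm([
  [[0,0,-0.04],0,0],
  [[0,0,-0.04],0,0],
  [[0,0,-0.04],0,0],
  [[0,0,-0.04],0,0],
  [[-0.02,0,-0.03],0,0],
  [[-0.035,-0.001,0],0,0],
  [[-0.035,-0.001,0],0,0],
  [[-0.035,-0.001,0],0,0],
  [[-0.035,-0.001,0],0,0],
  [[-0.035,-0.001,0],0,0],
  [[-0.035,-0.001,0],0,0],
  [[0,0,0],0,0],
])

```text
time: 18.67
ee_pos: [0.5249, -0.2724, 0.1625]
ee_rot: [3.14, 0.006, 2.056]
contact_force: [0.4, -0.9, 0.2]
finger_gap: 0.0856
grasp_force: 0.0
```

```bash
python3 - <<'E'
from h import *
s=bot.state();c=viewer.get_calibration('wrist');np.save('cw7.npy',c['pose']);w=viewer.grab_frame('wrist')[:,:,::-1];cv2.imwrite('pics/w7.png',w)
print(s['ee_pos'],s['time'])
G=cv2.resize(w.max(2)[0:260],(107,52),interpolation=cv2.INTER_AREA)
for r in G:print(''.join(' .:-=+*#%@'[min(9,int(x)//26)] for x in r))
E
```

```text
[ 0.52493642 -0.27240657  0.16253853] 18.6667
*#########################*===################*===#########################################################
###########################+==+################====########################################################
###########################*===+###############+===*#######################################################
###########################*===+###############+===+################################################***####
############################+==+*##############*===+#######%#######################################*===+#**
############################*+==+########*######+===+*###########%#%#######%######################*===-----
#############################*===#######+::--=++======*##############%#%%%#%%#####################===-:::--
##############################+==+######+::::::::::---=##########%###%#%%##%%####################*==-:::--=
##############################*===######=:::::::....::::-=+*######%#%%###%##%#%##################+=-::::--=
###############################+==+#####=::::.........::::::::-=+*#######%##%%####
[... 3861 characters left out ...]
%%%%%%%%%%%%%%%%%%%%%%%%%%#+-+#####*=#######%#######
#%%%%#%#######%%%%%%%%%%%%%%%%%+*++%%%%%%%%%%%%%%%%%%%%%%%%%%%%%#%%%%%%%%%%%%##%%+-+######*-#%#############
####%####%#%%%%#%%%%%%%%%%%%%%#+%#+*%%%%%%%%%%%%%%%%%%%%%%%%%%%%%%%%%%%%%#%%%%%%%+=#######+=###%###########
###%#%###%%%%##%%%%%%%%%%%%%%%#+#%#*%%%%%%%%%%%%%%%%%%%%%%%%%%%%%%%%%%%%%%%%%%%%%#*#+*###+=+%##############
%####%#%#%#%%%%%%%%%%%%%%%%%%%%*=***%%%%%%%%%%%%%%%%%%%%%%%%%%%%%%%%%%%%%%%%%%%%%%#*=***==+################
##########%%%##%#%%%%%%%%%%#++*#*=-=*%%%%%%%%%%%%%%%%%%%%%%%%%%%%%%%%%*++*%%%%%%%#%#+%#++*#%#%#############
#####%#%##%%%###%#%%%%%%%%%***+**-::-%%%%%%%%%%%%%%%%%%%%%%%%%%%%%%%%%-:--#%%%%%%%%%#*##%#####%############
```

```bash
python3 - <<'E'
from h import *
w=cv2.imread('pics/w7.png');c=viewer.get_calibration('wrist');c['pose']=np.load('cw7.npy')
g=w.max(2);g=np.clip(g.astype(float)*1.5,0,255).astype('uint8');a=lambda d:np.degrees(np.arctan2(d[1],d[0]))
L=cv2.createLineSegmentDetector().detect(np.ascontiguousarray(g[25:195,220:420]))[0][:,0]+[220,25,220,25]
for x in L:
  if np.hypot(x[0]-x[2],x[1]-x[3])>25:
    o=[]
    for z in(.004,.03,.081):
      p,q=onz(c,x[0],x[1],z)[:2],onz(c,x[2],x[3],z)[:2]
      if z==.03:t=a(q-p)%90
    print(x.round(0),t.round(2))
G=g[50:175,262:370:3]
for i,r in enumerate(G[::3]):print(50+3*i,' '.join(f'{x:3d}' for x in r))
E
```

```text
[233. 161. 242.  29.] 20.41
[245.  28. 407.  50.] 20.44
[409.  53. 385. 181.] 20.42
[383. 181. 236. 163.] 20.52
[281. 166. 353. 167.] 26.67
[355. 166. 356. 126.] 27.23
[357. 104. 360.  57.] 26.56
[278. 124. 278. 164.] 26.23
[348. 162. 286. 162.] 27.45
[355.  58. 353. 103.] 26.5
[279. 104. 351. 106.] 26.56
[287. 157. 347. 156.] 28.49
[343.  58. 284.  57.] 26.6
[350.  94. 351.  61.] 26.81
[339. 124. 289. 123.] 26.56
[278.  54. 278. 103.] 26.57
[282. 101. 282.  57.] 26.25
[285.  59. 285. 102.] 26.44
[285. 126. 286. 156.] 28.33
[283. 158. 282. 126.] 26.48
[352. 127. 351. 153.] 26.15
50  76  75  79  73  72  75  70  76  72  72  70  72  73  70  73  70  70  73  75  75  73  76  75  73  73  84  88  88  90  87  91  90  93  93  94  97
53  76  75  78  73  76  72  81  76  70  70  66  72  69  70  67  76  75  70  70  73  73  75  76  73  75  81  84  85  84  85  85  90  88  91  90  93
56  75  73  76  75  69  79 136 111  79  76  79  82  73  73  73  78  70  70  70  70  72  75  69  75  72  76  76  84  85  81  79 153 174  94  91  91
59  78  72  72  73  67  76 136 114 136 138 139 138 141 136 135 136 186 13
[... 4984 characters left out ...]
 126 127 121 123 124 136 138 142 139 136 130 132 130 124 121 124 123 120 120 124 142 255 145  88  93  96  94
164 102  97 100 103  99 108 255 255 211 187 193 205 189 220 249 252 252 253 255 255 255 255 255 255 255 255 247 249 249 249 255 144  94  96  96  94
167 241 201 186 138 117 109 106 109  99 108 109 109 111 120 118 121 135 139 138 141 157 156 157 159 165 168 166 172 183 186 202 123  96  99  97 100
170 255 255 255 255 255 255 255 255 234 207 174 141 123 105  94  96  97  94  96  96  96  96  96  94  96  94  93  94  97  96  96  99  99  99  96  97
173 255 255 255 255 255 255 255 255 255 255 255 255 255 255 255 255 238 201 172 144 124 108  99 100  99  99  99  99  94 100  97  97  99 103 100 102
```

```bash
python3 - <<'E'
from h import *
c=viewer.get_calibration('wrist');c['pose']=P=np.load('cw7.npy');print('cam',P[:3,3])
f=lambda L,z:np.array([onz(c,*p,z)[:2] for p in L])
B=f([(279,104.5),(357,106),(357,125),(279,123)],.081);print('bar',B.round(4),B.mean(0),[np.linalg.norm(B[i]-B[i-1]).round(4) for i in range(4)])
T=f([(278,54),(360.5,57),(355.5,166.5),(280,166)],.026);print('tray',T.round(4),T.mean(0),[np.linalg.norm(T[i]-T[i-1]).round(4) for i in range(4)])
M=f([(243.5,28),(408,51),(384,182),(233,162.5)],.004);print('mat',M.round(4),M.mean(0),[np.linalg.norm(M[i]-M[i-1]).round(4) for i in range(4)])
s=bot.state();e=s['ee_pos'];yaw=s['ee_rot'][2]
print(e,yaw)
E
```

```text
cam [ 0.49349321 -0.21127462  0.3427518 ]
bar [[ 0.4663 -0.2253]
 [ 0.5194 -0.1986]
 [ 0.5264 -0.211 ]
 [ 0.4724 -0.2378]] [ 0.49610393 -0.21817557] [np.float64(0.0138), np.float64(0.0595), np.float64(0.0143), np.float64(0.0603)]
tray [[ 0.4405 -0.1894]
 [ 0.5067 -0.1573]
 [ 0.5514 -0.2459]
 [ 0.4866 -0.2795]] [ 0.49630192 -0.21802754] [np.float64(0.1012), np.float64(0.0736), np.float64(0.0992), np.float64(0.0729)]
mat [[ 0.3977 -0.1821]
 [ 0.545  -0.1273]
 [ 0.5899 -0.2486]
 [ 0.4415 -0.3035]] [ 0.49351928 -0.21538313] [np.float64(0.1291), np.float64(0.1571), np.float64(0.1294), np.float64(0.1583)]
[ 0.52318869 -0.2692938   0.16205129] 2.0557388257143745
```

Emit:
move_arm([
  [[0.03,0,0],0,0],
  [[0.0279,0,0],0.0215,0],
  [[0,0,0],0,0],
  [[0,0,0.03],0,0],
  [[0,0,0.03],0,0],
  [[0,0,0.03],0,0],
  [[0,0,0.02],0,0],
  [[0,0,0.015],0,0],
  [[0,0,0],0,0],
  [[0,0,0],0,0],
])

```text
time: 19.55
ee_pos: [0.4938, -0.2142, 0.0365]
ee_rot: [-3.14, -0.002, 2.038]
contact_force: [0.1, -0.4, 0.2]
finger_gap: 0.0853
grasp_force: 0.0
```

Emit:
move_arm([
  [[-0.0046,0,0],0,0],
  [[0,0,0.012],0,0],
  [[0,0,0.01],0,0],
  [[0,0,0],0,0],
  [[0,0,0],0,0],
  [[0,0,0],0,0],
])

```text
time: 20.05
ee_pos: [0.4969, -0.2192, 0.015]
ee_rot: [-3.141, -0.0, 2.037]
contact_force: [0.5, -0.2, -0.2]
finger_gap: 0.0856
grasp_force: 0.0
```

Emit:
move_arm([
  [[0,0,0],0,0.3],
  [[0,0,0],0,0.3],
  [[0,0,0],0,0.3],
  [[0,0,0],0,0.3],
], grip_force=30)

```text
time: 20.38
ee_pos: [0.4973, -0.2196, 0.0157]
ee_rot: [3.141, 0.001, 2.037]
contact_force: [0.8, 0.2, 2.1]
finger_gap: 0.071
grasp_force: 35.6
```

Emit:
move_arm([
  [[0,0,-0.005],0,0.3],
  [[0,0,-0.01],0,0.3],
  [[0,0,-0.015],0,0.3],
  [[0,0,-0.015],0,0.3],
  [[0,0,-0.01],0,0.3],
  [[0,0,0],0,0.3],
  [[0,0,0],0,0.3],
])

```text
time: 20.97
ee_pos: [0.4976, -0.2196, 0.071]
ee_rot: [3.14, 0.002, 2.037]
contact_force: [0.1, 0.1, -3.2]
finger_gap: 0.0712
grasp_force: 35.7
```

```bash
cat > v.py <<'E'
from h import *
import sys
s=bot.state();c=viewer.get_calibration('wrist');w=viewer.grab_frame('wrist')[:,:,::-1];cv2.imwrite('pics/%s.png'%sys.argv[1],w);np.save('c_%s.npy'%sys.argv[1],c['pose'])
print(s['ee_pos'],s['ee_rot'],s['time'],s['contact_force'],s['wrist_torque'],s['finger_gap'])
r0,r1,c0,c1=map(int,sys.argv[2:6])
g=w.max(2)[r0:r1,c0:c1];G=cv2.resize(g,(100,int(50*(r1-r0)/(c1-c0)+.5)),interpolation=cv2.INTER_AREA)
for r in G:print(''.join(' .:-=+*#%@'[min(9,int(x)//26)] for x in r))
E
python3 v.py w8 60 400 170 470
```

```text
[ 0.49762382 -0.2195763   0.07100588] [3.14048665e+00 1.52135045e-03 2.03732634e+00] 20.9667 [ 0.07671504  0.0898419  -3.15887223] [0.05000193 0.02957656 0.04047064] 0.07121642808375858
++#%%%%%%%%%%%%%%%%%%#*++++++++++++++++++++++++++++++++++++++#%%@@%%%%%%@@%%%%%%%%%%@@%%@%%@%%%%%@@%
+++*%%%%%%%%%%%%%%#*++++++++++++++++++++++++++++++++++++++++++*%%@%%%%%%%%%%%%@%%%%%%@@%%%@%%%%@@@%%
++++*%%%%%%%%%%%#++++++++++++++++++++++++++++++++++++++++++++++#%%%%%%%%@@@%%%%%%%%%%%%%%%%%%%%%%%%%
++++++*#%%@%%%*++++++++++++++++++++++++++++++++++++++++++++++++#%@@%%%%%%@%%%%%%%%%%@@%%%%%%%%%%@%%%
+++++++++###*++++++++++++++++++++++++++++++++++++++++++++++++++*%%%%%%%%%@@%%%%@@%%%@@@@%@%%%@%%@@@%
*++++++++++++++=---=======+++++++++++++++++++++++++++++++++++++*%%%%%%%%%@@%%%%@@%@%%%@%%@@@%%%@@@@@
*++++++++++++++-:::::::::::::::::-----======++++++++++++++++++++#%%@%%%%%%%%%%@@@@@%%%%%%@@@@%%@@@@@
%#+++++++++++++-::::::::::::................:::::::----+====++++*%@@%%%%@%%%%%%%@@@%@@%@@@@@%%@@%%%%
%%%#++++++++++*-:::::::::.............................:::::::::::-===++****#%%%%%%%@@@@%%@@%%%@%%%%%
%%@@%
[... 4142 characters left out ...]
.................:-:..........:::::::::::::::::::::::::::::::::::::::-:......................:
-.........................................:::::::::::::::::::::::::::::............................=
=.................................................................................................:#
=:... ............................................................................................=%
#*........... . .................................................................................:#%
%%=...        . ................................................................................:+%%
%%#...     .....................................................................................:#%%
```

Emit:
move_arm([
  [[0,0,-0.008],0.05,0.3],
  [[0,0,-0.016],0.1,0.3],
  [[0,0,-0.024],0.1,0.3],
  [[0,0,-0.024],0.1,0.3],
  [[0,0,-0.016],0.1,0.3],
  [[0,0,-0.008],0.1,0.3],
  [[0,0,0],0.1,0.3],
  [[0,0,0],0.1,0.3],
  [[0,0,0],0.1,0.3],
  [[0,0,0],0.1,0.3],
  [[0,0,0],0.1,0.3],
  [[0,0,0],0.1,0.3],
])

```text
time: 22.02
ee_pos: [0.4959, -0.2187, 0.1645]
ee_rot: [-3.138, 0.001, 0.882]
contact_force: [0.8, -0.4, -2.5]
finger_gap: 0.0714
grasp_force: 35.7
```

Emit:
move_arm([
  [[0,0,0],0.1,0.3],
  [[0,0,0],0.06,0.3],
  [[0,0,0],0,0.3],
  [[0.0045,-0.0066,0],0,0.3],
  [[0.009,-0.0132,0],0,0.3],
  [[0.0136,-0.0198,0],0,0.3],
  [[0.0136,-0.0198,0],0,0.3],
  [[0.0136,-0.0198,0],0,0.3],
  [[0.0136,-0.0198,0],0,0.3],
  [[0.0136,-0.0198,0],0,0.3],
  [[0.0136,-0.0198,0],0,0.3],
  [[0.0136,-0.0198,0],0,0.3],
])

```text
time: 23.02
ee_pos: [0.4716, -0.0262, 0.1659]
ee_rot: [-3.14, 0.0, 0.729]
contact_force: [0.7, 0.4, -2.7]
finger_gap: 0.0712
grasp_force: 35.6
```

Emit:
move_arm([
  [[0.0136,-0.0198,0],0,0.3],
  [[0.0136,-0.0198,0],0,0.3],
  [[0.0136,-0.0198,0],0,0.3],
  [[0.0136,-0.0198,0],0,0.3],
  [[0.012,-0.0175,0],0,0.3],
  [[0.0075,-0.011,0],0,0.3],
  [[0.0045,-0.0066,0],0,0.3],
  [[0,0,0],0,0.3],
  [[0,0,0],0,0.3],
])

```text
time: 23.77
ee_pos: [0.4549, 0.1091, 0.166]
ee_rot: [3.141, 0.001, 0.729]
contact_force: [-0.4, -0.2, -3.5]
finger_gap: 0.0712
grasp_force: 35.7
```

```bash
python3 v.py w9 0 300 70 570
```

```text
[0.45485298 0.10913058 0.16600258] [3.14149760e+00 6.67383977e-04 7.29281034e-01] 23.7667 [-0.40936503 -0.1930938  -3.52658056] [ 0.01251537  0.02602628 -0.06458304] 0.07123978358952576
%%%%%%%%%%%%%%%%%%%%%%%%%%#**#*#%%##%##%%%%%%%%%%%%%%%%*+=+++++++++++++++++*%%%%%%%%%%%%%%%%%%%%%%%%
%%%%%%%%%%%%%%%%%%%%%%%%%%#*#*%%%%%%#+%%%%%%%%%%%%%%%%#++=+++++++++++++++++#%%%%%%%%%%%%%%%%%%%%%%%%
%%%%%%%%%%%%%%%%%%%%%%%%%%%%###%%%%#+%%%%%%%%%%%%%%%%%%++=-+**++++++++++++#%%%%%%%%%%%%%%%%%%%%%%%%%
%%%%%%%%%%%%%%%%%%%%%%%%%%%#*%#%%%#+%%%%%%%%%@@@@@@@@%%*++=-=+******++++*#%%%%%%%%%%%%%%%%%%%%%%%%%%
%%%%%%%%%%%%%%%%%%%%%%%%%%%%%#*#+#+%%%%@@@@@@@@%%%@@@@@%*++=--==+++++*#%%%%%%%%%%%%%%%%%%%%%%%%%%%%%
%%%%%%%%%%%%%%%%%%%%%%%%%%%%%##*#%%%%%%%%@@@@%+===+%@@@@%%#**++=+*#%%%%%%%%%%%%%%%%%%%%%%%%%%%%%%%%%
%%%%%%%%%%%%%%%%%%%%%%%%%%%%%%%%%%%%%@@@@@@@@*=====#@@@@@@@@@%%%%%%%%%%%%%%%%%%%%%%%%%%%%%%%%%%%%%%*
%%%%%%%%%%%%%@@%%%%%%%%%%%%%%%%%%%%%%%%@@@@@@%*+=+#@@@@@@@@@@@@%%%%%%%%%%%%%%%%%%%%%%%%%%%%%%%%%%%%+
%%%%%%%%%%%%%%@%%@%%%%%%%%%%%%%%%%%%%%%%%@@@@@@@@@@@@@@@@@@@@@@@@%%%%%%%%%%%%%%%%%%%%%%%%%%%%%%%%%%*
%%%%%
[... 1415 characters left out ...]
@@%@%%%#++++%%%%%%%%%%%%%%%#+-:::------------=--======----=%@@%@@@%@@@@@%%%%%%%%%%%%%%%@%%%@%%
%%%%%%@@%%@%*+++*%%@%%%%%%%%%%##**-:::::---::::-:-----------::::-=####%@%@@@@@@%%%%%%%%%%%%%%@%%%%%%
%%%%@%@%@@%++++*#%%%%%%%%%%%#=-:..............................::::::--+#%%%%%@@%%%%%%%%%%%+=+*#%%%%%
%%%%@%@%%%++++++++*#%%%%%*-:--:................................:::::::----#%%%%%%%%%%%%%%=-::::-=+*#
%%%%%%%%%*++++++++++++*#=::--:.................................::::::::---:=%%%%%%%%%%%%=:::::::::::
%%%%%%%%@#+++++++++++=-..---..................................::::::::::---:-*#%%%%%%%#-::::::::::::
%%%%%%%%*===++++++-:......--.....:---:::::::::::::::::::::::::-----:::::--::::::-*%%%*::::::::::::::
```

Emit:
move_arm([
  [[0.0028,-0.0033,0.008],0,0.3],
  [[0.0027,-0.0033,0.016],0,0.3],
  [[0,0,0.018],0,0.3],
  [[0,0,0.014],0,0.3],
  [[0,0,0.008],0,0.3],
  [[0,0,0.003],0,0.3],
  [[0,0,0],0,0.3],
  [[0,0,0],0,0.3],
], grip_force=24)

```text
time: 24.48
ee_pos: [0.4558, 0.1172, 0.0995]
ee_rot: [3.141, -0.001, 0.727]
contact_force: [0.2, -0.3, -1.7]
finger_gap: 0.0713
grasp_force: 35.6
```

```bash
python3 - <<'E'
from h import *
s=bot.state();t=np.array([.4733,.1343]);u=np.array([.747,.6646]);e=s['ee_pos'][:2]-t
print(s['ee_pos'],'u',e@u,'lat',e@[u[1],-u[0]],s['contact_force'])
w=viewer.grab_frame('wrist')[:,:,::-1];cv2.imwrite('pics/w10.png',w)
g=np.clip(w.max(2)*1.0,0,255).astype('uint8')
c=viewer.get_calibration('wrist')
L=cv2.createLineSegmentDetector().detect(np.ascontiguousarray(g[0:200,200:440]))[0][:,0]+[200,0,200,0]
T=s['ee_pos'][2]
for x in L:
  if np.hypot(x[0]-x[2],x[1]-x[3])>30:
    o=[]
    for z in(.084,T-.0117+.022):
      q=[(onz(c,x[i],x[i+1],z)[:2]-t) for i in(0,2)];o.append([(np.array([k@u,k@[u[1],-u[0]]])*1000).round(0).tolist() for k in q])
    print(x.round(0),o)
E
```

```text
[0.45582174 0.11717146 0.09952195] u -0.02443988380180962 lat 0.001178966067234966 [ 0.17272763 -0.29329384 -1.66541101]
[247. 198. 242. 115.] [[[-10.0, -42.0], [40.0, -43.0]], [[-2.0, -37.0], [41.0, -37.0]]]
[395. 114. 392. 198.] [[[41.0, 46.0], [-10.0, 47.0]], [[41.0, 40.0], [-2.0, 41.0]]]
[249.  -0. 226.  47.] [[[101.0, -36.0], [77.0, -49.0]], [[94.0, -31.0], [73.0, -43.0]]]
[253. 135. 284. 131.] [[[29.0, -37.0], [31.0, -18.0]], [[31.0, -32.0], [33.0, -16.0]]]
[383. 139. 380. 198.] [[[26.0, 40.0], [-10.0, 39.0]], [[29.0, 35.0], [-2.0, 34.0]]]
[262. 136. 263. 173.] [[[28.0, -31.0], [6.0, -32.0]], [[31.0, -27.0], [11.0, -27.0]]]
[223.  40. 242.  -1.] [[[81.0, -51.0], [101.0, -40.0]], [[76.0, -44.0], [94.0, -34.0]]]
[258. 178. 256. 139.] [[[3.0, -35.0], [26.0, -35.0]], [[9.0, -30.0], [29.0, -30.0]]]
[370. 198. 372. 136.] [[[-10.0, 33.0], [28.0, 33.0]], [[-2.0, 29.0], [31.0, 29.0]]]
[387. 198. 391. 142.] [[[-10.0, 44.0], [25.0, 44.0]], [[-2.0, 38.0], [28.0, 38.0]]]
[248. 141. 250. 178.] [[[26.0, -40.0], [3.0, -40.0]], [[28.0, -34.0], [9.0, -34.0]]]
[384.   0. 405.  30.] [[[101.0, 37.0], [86.0, 49.0]], [[93.0, 32.0], [80.0, 43.0]]]
[382.  32. 373.   1.] [[[85.0, 36.0], [100.0, 31.0]], [[80.0, 32.0], [93.0, 27.0]]]
[356. 137. 264. 137.] [[[28.0, 23.0], [28.0, -30.0]], [[30.0, 21.0], [30.0, -26.0]]]
```

Emit:
move_arm([
  [[0,0,0.004],0,0.3],
  [[0,0,0],0,0.3],
  [[0.0036,0,0.0012],0,0.3],
  [[0.0036,0,0.0012],0,0.3],
  [[0.0036,0,0.0012],0,0.3],
  [[0,0,0],0,0.3],
])

```text
time: 25.03
ee_pos: [0.4643, 0.125, 0.0921]
ee_rot: [3.141, -0.001, 0.728]
contact_force: [-2.9, -1.2, 3.4]
finger_gap: 0.0711
grasp_force: 36.6
```

```bash
cat > tr.py <<'E'
from h import *
s=bot.state();t=np.array([.4733,.1343]);u=np.array([.747,.6646]);e=s['ee_pos'][:2]-t
print(s['time'],s['ee_pos'],'u',e@u,'lat',e@[u[1],-u[0]],s['contact_force'],s['wrist_torque'])
c=viewer.get_calibration('wrist');w=viewer.grab_frame('wrist')[:,:,::-1]
g=w.max(2)[90:200,230:410];G=cv2.resize(g,(90,28),interpolation=cv2.INTER_AREA)
for r in G:print(''.join(' .:-=+*#%@'[min(9,int(x)//26)] for x in r))
E
python3 tr.py
```

```text
25.0333 [0.46432459 0.12495594 0.09212198] u -0.012914693576851792 lat 0.0010149618851832522 [-2.87614549 -1.21454881  3.4360573 ] [-0.33076633  0.30019051 -0.00297539]
%%%%%%%%@%@@@@@@@@@@@@@@@@@@@@@@@@%#*++==========+*%@@@@@@@@@@@@@@@@@@@@@@@@@@@@@@%%%%%%%%
%%%%%%%%%%%@@@@@@@@@@@@@@@@@@@@@@@@@%%##*++++++*%%@@@@@@@@@@@@@@@@@@@@@@@@@@@@@@@@@@%%%%%%
%%%%%%%%%%%%%%%%%%%%%%%%%%%%%@@@@@@@@@@@%%%%%%%@@@@@@@@@@@@@@@@@@@@@@@@@@@@@@%%%%%%%%%%%%%
%%%%%%%%%%%%%%%%%%%%%%%%@%@@@@@@@@@@@@@@@@@@@@@@@@@@@@@@@@@@@@@@@@@@@%%%%%%%%%%%%%%%%%%%%%
%%%%%%%%%@@@@@@@@@@@@@@@@@@@@@@@@@@@@@@@@@@@@@@@@@@@@@@@@@@@@@@@@@@@@@@@@@@@@@@@@@@@@@@@@@
%%%%%@@@@@@@@@@@@@@@@@@@@@@@@@@@@@@@@@@@@@@@@@@@@@@@@@@@@@@@@@@@@@@@@@@@@@@@@@@@@@@@@@@@@@
@@@@@@@@@@@@@@@@@@@@@@@@@@@@@@@@@@@@@@@@@@@@@@@@@@@@@@@@@@@@@@@@@@@@@@@@@@@@@@@@@@@@@@@%%%
@@@@@@@@@@@@@@@@@@@@@@@@@@@@@@@@@@@@@@@@@@@@@@@@@@@@@@@@@@@@@@@@@@@@@@@@@@@@@@@@@@@@@@@@@@
%@%@@@%%%%%%%%%%%%%%#%%%%%%%%%%#%#%#%%%%%%%%%###################################%%%%%%%%%%
%%%%%#*****++++++++*************************************************************####%%%%%%
%@@@@@@@@@@@@@@@@@@@@
[... 916 characters left out ...]
##########################################+===-=*###===+%@@@%%%
++*%@@#====****--=+++******##########################################+==--=*##*===+%@@@%%%
+++%%%*=--=+***---=========+****#####################################*==--=###*===+%@@@%%%
+++++++----====---==============+*###################################*==--=###*===+%@@@%%%
+++++++=---====---================++*################################*==--=###*===*@@@%%%%
+++++++=---====---===================+*##############################*==--=###*===*@@@%%%%
+++++++=---====-:-=====================+*###########################*===--=###*===*@@@%%%%
+++++++=----===-:-========================+*#########################+==--+###+===#@@@%%%%
```

Emit:
move_arm([
  [[0.0034,0,0.0018],0,0.3],
  [[0.0034,0,0.0018],0,0.3],
  [[0.0034,0,0.0018],0,0.3],
  [[0.0031,0,0.0024],0,0.3],
  [[0.0031,0,0.0024],0,0.3],
  [[0.0031,0,0.0024],0,0.3],
  [[0,0,0],0,0.3],
  [[0,0,0],0,0.3],
])

```text
time: 25.75
ee_pos: [0.4796, 0.1385, 0.0798]
ee_rot: [3.141, -0.004, 0.727]
contact_force: [1.0, 2.7, 4.7]
finger_gap: 0.0712
grasp_force: 37.7
```

```bash
python3 tr.py
```

```text
25.75 [0.47956095 0.13847234 0.07978614] u 0.007449866513116255 lat 0.001044294739894258 [0.95329089 2.70880614 4.67833911] [ 0.0851421  -0.07790078  0.00477156]
%%%%%%%%@%@@@@@@@@@@@@@@@@@@@@@@@@@@@%%%#*+++++*#%@@@@@@@@@@@@@@@@@@@@@%%#+++++++++++++==-
%%%%%%%%%%%%%@@@@@@@@@@@@@@@@@@@@@@@%++===========*%%@@@@@@@@@@@@@@@@%%%%%%**#*+++++++++++
%%%%%%%%@%@@@@@@@@@@@@@@@@@@@@@@@@%*+===============*%@@@@@@@@@@@@@@@@@@@@%%%%%#***+++++++
%%%%%@@@@@@@@@@@@@@@@@@@@@@@@@@@@%*==================#@@@@@@@@@@@@@@@@@@@@@@@@@@@@%%%%*###
%@@@@@@@@@@@@@@@@@@@@@@@@@@@@@@@@%+==================+%@@@@@@@@@@@@@@@@@@@@@@@@@@@@@@@%%@@
%%%%@@@@@@@@@@@@@@@@@@@@@@@@@@@@%*+==================+%@@@@@@@@@@@@@@@@@@@%@%%%%%%%%%%%%%%
%%%%%%%%%%@@@@@@@@@@@@@@@@@@@@@@%#+==================*%@@@@@@@@@@@@@@@@%%%%%%%%%%%%%%%%%%%
%%%%%%%@@@@@@@@@@@@@@@@@@@@@@@@@@@#+================*%@@@@@@@@@@@@@@@@@@@@@@@@@@%%%%%%%%%%
%%%%%%%@@@@@@@@@@@@@@@@@@@@@@@@@@@%#+=============+#%@@@@@@@@@@@@@@@@@@@@@@@@@@@@@@@%@%%%%
%%%%%%%%%@@@@@@@@@@@@@@@@@@@@@@@@@@@%#*#+======+*#%@@@@@@@@@@@@@@@@@@@@@@@@@@@@@@@@@@%%%%%
%%%%%%%%%%%%%%%%%%%%%%%%%%@%
[... 909 characters left out ...]
%%%%%%%%%%%%%%%%%%%%%%@@@@@@@@@@@@@@@@@@@@@@@@@@@@@@@@@@@@@@@@@
@@@@@@@@@@@@@@@@@@@@@@@@@@@@@@@%@@@@@@@@@@@@@@@@@@@@@@@@@@@@@@@@@@@@@@@%%%%%%%%%%%%%%%@@@@
%@@%++++++++*********************#%@@@@@@@@@@@@@@@@@@@@@@@@@@@@@#*#%@@@#****+========#@@@%
%@@#==-----=++++++++++++++++++++++*#%@@@@@@@@@@@@@@@@@@@@@@@@@@#****%@@#****+========%@@@%
*%#+=-------=+++++++++++++++++++++++**%@@%@%%%%%%%%#%@@@%%%%%%%*****#%@#+***+=======+%@@@%
++++=-------=====-=++++++++++++++++++++************+************++*+*%#+=+**+=======+%@@@%
++++=-------=====---=====================+*************************++++--+**+=======+%@@@%
++++=-------====----======================**************************==---+**+=======*%@@@%
```

Emit:
move_arm([
  [[0.0024,0,0.0025],0,0.3],
  [[0.0024,0,0.0025],0,0.3],
  [[0.0015,0,0.0018],0,0.3],
  [[0.0015,0,0.0018],0,0.3],
  [[0,0,0],0,0.3],
  [[0,0,0],0,0.3],
  [[0,0,0],0,0.3],
])

```text
time: 26.38
ee_pos: [0.4856, 0.1438, 0.0714]
ee_rot: [3.14, -0.004, 0.727]
contact_force: [2.8, 3.6, 4.9]
finger_gap: 0.0715
grasp_force: 38.2
```

```bash
sed -i 's/90:200,230:410/100:250,220:420/;s/(90,28)/(100,38)/' tr.py; python3 tr.py; python3 - <<'E'
from h import *
im=viewer.grab_frame('scene')[:,:,::-1];cv2.imwrite('pics/sc10.png',im)
G=cv2.resize(im.max(2)[120:215,270:430],(128,38),interpolation=cv2.INTER_AREA)
for r in G:print(''.join(' .:-=+*#%@'[min(9,int(x)//22)] for x in r))
E
```

```text
26.3833 [0.4856295  0.14376323 0.07140637] u 0.015499401799981978 lat 0.0011251509048359237 [2.78845166 3.61810653 4.90936878] [ 0.33137547 -0.11352425  0.0059512 ]
+%%%%%%@@@@@@@@@@@@@@@@@@@@@@@@@@@@@@@@@@@@@@@@%%%%@@@@@@@@@@@@@@@@@@@@@@@@@%#*+++++++++++==-----=++
%%%%%%%%%%%%%@@@@@@@@@@@@@@@@@@@@@@@@@@@@@%##*+++=+++*%%@@@@@@@@@@@@@@@@@@@@@@%#*+++++++++++++===--=
%%%%%%%%%%%%%%@@@@@@@@@@@@@@@@@@@@@@@@@@%*+============+#%@@@@@@@@@@@@@@@@%%%%%%%###*++++++++++++++=
%%%%%%%%%@@@@@@@@@@@@@@@@@@@@@@@@@@@@@%#+================*%@@@@@@@@@@@@@@@@@@@@@@@@@%%#%#***++++++++
%%%%%%%@@@@@@@@@@@@@@@@@@@@@@@@@@@@@@@%+==================*@@@@@@@@@@@@@@@@@@@@@@@@@@@@@@%%%#%%#%%%%
%%%%%@@@@@@@@@@@@@@@@@@@@@@@@@@@@@@@@%#+==================+%@@@@@@@@@@@@@@@@@@@@@@@@@@@@@@@%%%%%%%%%
%%%%%@@@@@@@@@@@@@@@@@@@@@@@@@@@@@@@@%*+==================+%@@@@@@@@@@@@@@@@@@@%@%%%%%%%%%%%%%%%%%%%
%%%%%%%%%%%%%%%%@@@@@@@@@@@@@@@@@@@@@%*+==================*%@@@@@@@@@@@@@@@@@@@%%@%%%%%%%%%%%%%%%%%%
%%%%%%%%%%@@@@@@@@@@@@@@@@@@@@@@@@@@@@%*+================+%@@@@@@@@@@@@@@@@@@@@@@@@@@@@@%%%%%%%%%%%%
%%%%%%%%%%%%%%@%@@@@@@@@@@
[... 7104 characters left out ...]
*******************************#***********************
###############################################***######***###****************************##********************#***************
#####################################*#*######*****##******##**##**************************#*****#******************************
###########################################*********#***#***************************##******************************************
###########*##########################**####**##*#******##****######****************##*****#*******************###**#****##***##
**#########***#####################***#*##**###*******************##******************#*#**#***#***#***##******##***###**##**##*
```

Emit:
move_arm([
  [[0,0,0.001],0,0.3],
  [[0,0,0.001],0,0.3],
  [[0,0,0.001],0,0.3],
  [[0,0,0],0,0.3],
  [[0,0,0],0,0.3],
  [[0,0,0],0,0.3],
])

```text
time: 26.98
ee_pos: [0.4872, 0.1445, 0.0695]
ee_rot: [3.139, -0.008, 0.727]
contact_force: [2.2, 4.2, 8.2]
finger_gap: 0.0716
grasp_force: 38.8
```

```bash
python3 - <<'E'
from h import *
s=bot.state();print(s['ee_pos'],s['contact_force'],s['wrist_torque'])
w=viewer.grab_frame('wrist')[:,:,::-1];cv2.imwrite('pics/w11.png',w)
g=w.max(2)[185:265,230:410];G=cv2.resize(g,(120,36),interpolation=cv2.INTER_AREA)
lo,hi=G.min(),G.max();print(lo,hi)
for r in G:print(''.join(' .:-=+*#%@'[min(9,int((x/255)*20)-2 if x<170 else 9)] for x in r))
E
```

```text
[0.48715053 0.14451671 0.06945572] [2.17236519 4.17647982 8.1596976 ] [ 0.54440486 -0.20343437  0.00059798]
36 242
%###################################################################################################################%@@@
##***##*########################################################################%#%%%%%%%%%%%%%%%%%%%%%%%%%%@@@@@@@@@@@@
##################################%%%%%%%%@@%%@@@@@@@@@@@@@@@@@@@@@@@@@@@@@@@@@@@@@@@@@@@@@@@@@@@@@@@@@@@@@@@@@@@@@@@@@@
@@@@@@@@@@@@@@@@@@@@@@@@@@@@@@@@@@@@@@@@@@@@@@@@@@@@@@@@@@@@@@@@@@@@@@@@@@@@@@@@@@@@@@@@@@@@@@@@@@@@@@@@@@@@@@@@@@@@@@@@
@@@@@@@@@@@@@@@@@@@@@@@@@@@@@@@@@@@@@@@@@@@@@@@@@@@@@@@@@@@@@@@@@@@@@@@@@@@@@@@@@@@@@@@@@@@@@@@@@@@@@@@@@@@@@@@@@@@@@@@@
@@@@@@@@@@@@@@@@@@@@@@@@@@@@@@@@@@@@@@@@@@@@@@@@@@@@@@@@@@@@@@@@@@@@@@@@@@@@@@@@@@@@@@@@@@@@@@@@@@@@@@@@@@@@@@@@@@@@@@@@
@@%###########%@@@@@@@@@@@@@@@@@@%%@@@@@@@@@@@%%##%@@@@@@@@@@@@@@@@@@@@@@@@@@@@@@@@@@@@@@@@@@@@@@@@@@@@@#########*#@@@@@
@@#+++++++++++#@@@@@@@@@@@@@@@@@%%%@@@@@@@@@@%#####%@@@@@@@@@@@@@@@@@@@@@%%@@%@@@@@@@@@@@@@@@@@@@@@@@@@%**********#@@@@@
@@#+++++++++++#@@
[... 2670 characters left out ...]
=+++++++++++++++++++++++++++++++++++++*+*++++++*+++**%@@@%#*+*+++**++=--=+++*+++++++++++=:::::-
.. . .-=========+++++=---=+++++++++++++++++++++++++++++++++++++**++++++++++++*%@@@@#*+++++**++=--=++*++++++++++++-::::::
   . .-=========+++++=-:-=+++++++++++++++++++++++++++++++++++++***+*++++++++++*%@@@#*+++++***+=--=++++++++++++++=-::::::
     .-=========+++++=-:-=++++++++++++++++++++++++++++++++++++**%##%#*++**+***#@@@@@#*++++++*+=---++++++++++++++=-::::::
     .-=========+++++=-:-=++++++++++++++++++++++++++++++++++++*%@@@@@%##%##%%%@@@@@%*+++++++++=---++++++++++++++=-::::::
      .:::::::-------:..:-------------------------------------=*###*****************+=---------:::-====----------:::::::
```

Emit:
move_arm([
  [[0,0,-0.004],0,0.3],
  [[0,0,-0.006],0,0.3],
  [[0,0,-0.008],0,0.3],
  [[0,0,-0.004],0,0.3],
  [[0.006,0,0],0,0.3],
  [[0.008,0,0],0,0.3],
  [[0.006,0,0],0,0.3],
  [[0.005,0,0],0,0.3],
  [[0.004,0,0],0,0.3],
  [[0,0,0],0,0.3],
  [[0,0,0],0,0.3],
])

```text
time: 27.95
ee_pos: [0.5037, 0.1613, 0.0883]
ee_rot: [-3.14, 0.005, 0.728]
contact_force: [-4.0, -3.8, -0.5]
finger_gap: 0.0715
grasp_force: 37.5
```

```bash
cat > t2.py <<'E'
from h import *
import sys
s=bot.state();t=np.array([.4733,.1343]);u=np.array([.747,.6646]);e=s['ee_pos'][:2]-t
print(s['time'],s['ee_pos'],'u',e@u,s['contact_force'],s['wrist_torque'])
w=viewer.grab_frame('wrist')[:,:,::-1];cv2.imwrite('pics/%s.png'%sys.argv[1],w)
r0,r1,c0,c1=map(int,sys.argv[2:6])
g=w.max(2)[r0:r1,c0:c1];G=cv2.resize(g,(120,int(60*(r1-r0)/(c1-c0))),interpolation=cv2.INTER_AREA)
for r in G:print(''.join(' .:-=+*#%@'[min(9,max(0,int((x/255)*18)-2) if x<185 else 9)] for x in r))
E
python3 t2.py w12 150 270 210 430
```

```text
27.95 [0.50368615 0.1612765  0.08828176] u 0.040627034300983876 [-4.00650219 -3.81632492 -0.51610172] [-0.71238282  0.65910038  0.01998365]
@@@@@@@@@@@@@@@@@@@@@@@@@@@@@@@@@@@@@@@@@@@@@@@@@@@#+++++***+++***+*@@@@@@@@@@@@@@@@@@@@@@@@@@@@@@@@@@@@@@@@@%%%%%@@@@%%
@@@@@@@@@@@@@@@@@@@@@@@@@@@@@@@@@@@@@@@@@@@@@@@@@@%*++++++*+++++++++*@@@@@@@@@@@@@@@@@@@@@@@@@@@@@@@@@@@@@@@@@@@@@%%%%%%
@@@@@@@@@@@@@@@@@@@@@@@@@@@@@@@@@@@@@@@@@@@@@@@@@@#++++++++++++++++++%@@@@@@@@@@@@@@@@@@@@@@@@@@@@@@@@@@@@@@@@@@@@@@@@@@
##%@@@@@@@@@@@@@@@@@@@@@@@@@@@@@@@@@@@@@@@@@@@@@@@#++++++++++++++++++%@@@@@@@@@@@@@@@@@@@@@@@@@@@@@@@@@@@@@@@@@@@@@@@@@@
#####%@@@@@@@@@@@@@%@%%%%%%%%%%%%%%%%%@@@@@@@@@@@@@*++++++++++++++++*@@@@@@@@@@@@@@@@@@@@@@@@@@@@@@@@@@@@@@@@@@@@@@@@@@@
#########%%@@%%%%##%%%%%%%%%%%%%%%%%%%%%%%%@@@@@@@@@#++++++++++++++#@@@@@@@@@@@@@@@@@@@@@@@@@@@@@@@@@@@@@@@@@@@@@@@@@@@@
##########################%%%%%%%%%%%%%%%%%%%%@@@@@@@@%*++++++++*#@@@@@@@@@@@@@@@@@@@@@@@@@@@@@@@@@@@@@@@@@@@@@@@@@@@@@@
###############################################%@@@@@@@@@@@@%@@@@@@@@@@@@@@@@@@@@@@@@@@@@@@@@@@@@@@@@@@@@@@@@@@@@
[... 2211 characters left out ...]
=====::-========================================+**+===++**++=---=+++=====+*%%%+---==++++%@@@@@
##*+=-----.    :*%%%*========-::-===========================+++++++++****#%%#+======++==--=+++=====+@@@@=::::-=====*@@@@
++==----:.     .+#%%*========-::-===========================+*#%%####%%%%%%%#*+=====++==--==+======#@@@@=::::::=====+%@@
:------:.      .+#%%#========-::=============================+#%%%%#%%%%%%%%%##*+=======--=+++=====%@@@@-..:.:::-======-
------:        .=###*=---====:::============================+*#################+========-:=*#*+====#@@@%:......::-======
-----.          ......  . ...   .............................::::::::::::::.................::.....:---:.........:-=====
```

Emit:
move_arm([
  [[0.005,0,0],0,0.3],
  [[0.005,0,0],0,0.3],
  [[0.004,0,0],0,0.3],
  [[0,0,0],0,0.3],
  [[0,0,0],0,0.3],
])

```text
time: 28.42
ee_pos: [0.514, 0.1707, 0.0879]
ee_rot: [-3.14, 0.004, 0.728]
contact_force: [-3.5, -4.0, -4.9]
finger_gap: 0.0712
grasp_force: 35.7
```

```bash
python3 t2.py w13 170 270 230 410
```

```text
28.4167 [0.51403678 0.17070499 0.0879389 ] u 0.054625126899957875 [-3.52882515 -4.00073028 -4.90069298] [-6.70754117e-01  6.70331404e-01 -6.61699135e-04]
@@%#####%%##%%%%%%%%%%%%%%%%%%%%%%%%%%%@@@@@@@@@@#++++++++++++++++++++@@@@@@@@@@@@@@@@@@@@@@@@@@@@@@@@@@@@@@@@@@@%%#%%%%
#######%%#%%%%%%%%%%%%%%%%%%%%%%%%%%%%%%%%%%@@@@%*++++++++++++++++++++#@@@@@@@@@@@@@@@@@@@@@@@@@@@@@@@@@@@@@@@@@@@@@@%%%
################%%%%%#%%%#%%%%%%%%%%%%%%%%%%%%%%#*+++++++++++++++++++++%@@@@@@@@@@@@@@@@@@@@@@@@@@@@@@@@@@@@@@@@@@@@@@@@
############################%%#%##%%##%%%%%%%%%#*++++++++++++++++++++++#@@@@@@@@@@@@@@@@@@@@@@@@@@@@@@@@@@@@@@@@@@@@@@@@
################################################*===+++++++++++++++++++#@@@@@@@@@@@@@@@@@@@@@@@@@@@@@@@@@@@@@@@@@@@@@@@@
#################################%##%%#%%%%#%#%%#+==++++++++++++++++++*@@@@@@@@@@@@@@@@@@@@@@@@@@@@@@@@@@@@@@@@@@@@@@@@@
#################################################*=--==+++++++++++++++@@@@@@@@@@@@@@@@@@@@@@@@@@@@@@@@@@@@@@@@@@@@@@@@@@
##################################################*+=--=============*@@@@@@@@@@@@@@@@@@@@@@@@@@@@@@
[... 2346 characters left out ...]
=*%%%%%%%%%#***************##***#@@@@@@%###%%%%#*%@#****##%#*****%@@#==============*@@@@@-:::::
     .+#%%%#+===========-:+#%%%%%%%%%#**########****##*##%@@@@@%#***%%%%#***++++*****+++**@@@*-=++++========#@@@@@-:::::
     .=#%%%#+===========-:-*%%%%%%%%##**#%%%%%%##***##**#%%%%%%%#***#%%%#*+*++++++++*****%@@@+-=****+=======%@@@@%:.::::
      =*%%%#+===========:::=++++++++++++++++++++++==++++++*###############*###**++++++***###+--=*###+=======%@@@@#:.....
      -*#%%#*==========-:::-===============================+*##################**+===========-:-+###*+======@@@@@#:.....
      :=++++=:::::::::::..::::------------------------------=+++++++++++++++=====--:::::::::::.:-===--:::::-+%@@#-......
```

Emit:
move_arm([
  [[-0.004,0,0],0,0.3],
  [[-0.007,0,-0.002],0,0.3],
  [[-0.006,0,-0.004],0,0.3],
  [[-0.004,0,-0.004],0,0.3],
  [[0,0,0],0,0.3],
  [[0,0,0],0,0.3],
  [[0,0,0],0,0.3],
  [[0,0,0],0,0.3],
])

```text
time: 29.13
ee_pos: [0.5006, 0.1575, 0.0997]
ee_rot: [3.141, -0.001, 0.727]
contact_force: [0.0, -0.2, -2.4]
finger_gap: 0.0715
grasp_force: 36.0
```

```bash
python3 t2.py w14 150 280 220 420
```

```text
29.1333 [0.50059891 0.15754445 0.09968704] u 0.035840544022267155 [ 0.04617707 -0.24650077 -2.3856118 ] [ 0.05095262 -0.06635678  0.00055477]
@@@@@@@@@@@@@@@@@@@@@@@@@@@@@@@@@@@@@@@@@@@@@@@@%***+*******+*****+**@@@@@@@@@@@@@@@@@@@@@@@@@@@@@@@@@@@@@@@@@@@@@@@@@@@
@@@@@@@@@@@@@@@@@@@@@@@@@@@@@@@@@@@@@@@@@@@@@@@@@#*+++++***+++*+*+++*@@@@@@@@@@@@@@@@@@@@@@@@@@@@@@@@@@@@@@@@@@@@@@@@@@@
@@@@@@@@@@@@@@@@@@@@@@@@@@@@@@@@@@@@@@@@@@@@@@@@@@*+++++***+++++*++*%@@@@@@@@@@@@@@@@@@@@@@@@@@@@@@@@@@@@@@@@@@@@@@@@@@@
@@@@@@@@@@@@@@@@@@@@@@@@@@@@@@@@@@@@@@@@@@@@@@@@@@@#*+++++++++++++*@@@@@@@@@@@@@@@@@@@@@@@@@@@@@@@@@@@@@@@@@@@@@@@@@@@@@
@@@@@@@@@@@@@@@@@@@@@%@%@%%%%@@@@@@@@@@@@@@@@@@@@@@@@%**+++++++*#@@@@@@@@@@@@@@@@@@@@@@@@@@@@@@@@@@@@@@@@@@@@@@@@@@@@@@@
##%@@@@@@@@%%%%%%%###%%%%%%##%%%%%%%@@@@@@@@@@@@@@@@@@@@@@@@@@@@@@@@@@@@@@@@@@@@@@@@@@@@@@@@@@@@@@@@@@@@@@@@@@@@@@@@@@@@
################%#%%%%%%%%%%%%%%%%%%%%%%%@@@@@@@@@@@@@@@@@@@@@@@@@@@@@@@@@@@@@@@@@@@@@@@@@@@@@@@@@@@@@@@@@@@@@@@@@@@@@@@
##############%%%%%%%%%%%%%%%%%%%%%%%%%%%%%@@@@@@@@@@@@@@@@@@@@@@@@@@@@@@@@@@@@@@@@@@@@@@@@@@@@@@@@@@@@@@@@@@@@
[... 3060 characters left out ...]
==-::-===========================+*##################*++++++++===--+###*+=+@@@@@@@@=::::::::-==
:.         :**##%%#+=======-::-===========================+*##################*+==========--=###*+=+@@@@@@@@-::::::::::=
.          .==+++++--------:.::----------------------------=+++++++++++++++++++=----------::-++++=-=%@@@@@@#:...::::::::
                                                             ......................................................:::::
                                                                .  . ...................................................
                                                                     . .................................................
```

Emit:
move_arm([
  [[-0.003,0,-0.012],0,0.3],
  [[-0.005,0,-0.02],0,0.3],
  [[-0.01,0,-0.025],0,0.3],
  [[-0.015,0,-0.02],0,0.3],
  [[-0.02,0,-0.01],0,0.3],
  [[-0.015,0,0],0,0.3],
  [[0,0,0],0,0.3],
  [[0,0,0],0,0.3],
])

```text
time: 29.85
ee_pos: [0.4492, 0.112, 0.1871]
ee_rot: [3.141, -0.001, 0.726]
contact_force: [0.0, 0.5, -2.7]
finger_gap: 0.0712
grasp_force: 35.9
```

```bash
python3 t2.py w15 60 280 220 420; python3 - <<'E'
from edge import *
edges(cv2.imread('pics/w15.png'),viewer.get_calibration('wrist'),(0,230,180,470))
E
```

```text
29.85 [0.44924889 0.11199079 0.18710004] u -0.03279287985719997 [ 0.00456705  0.53435273 -2.7140746 ] [ 0.07646929 -0.06420758 -0.01731629]
@@@@@@@@@@@@@@@@@@@@@@@@@@@@@@@@@@@@@@@@@@@@@@@@@@@@**************#@@@@@@@@@@@@@@@@@@@@@@@@@@@@@@@@@@@@@@@@@@@@@@@@@@@@@
@@@@@@@@@@@@@@@@@@@@@@@@@@@@@@@@@@@@@@@@@@@@@@@@@@@%**************#@@@@@@@@@@@@@@@@@@@@@@@@@@@@@@@@@@@@@@@@@@@@@@@@@@@@@
@@@@@@@@@@@@@@@@@@@@@@@@@@@@@@@@@@@@@@@@@@@@@@@@@@@%**************%@@@@@@@@@@@@@@@@@@@@@@@@@@@@@@@@@@@@@@@@@@@@@@@@@@@@@
@@@@@@@@@@@@@@@@@@@@@@@@@@@@@@@@@@@@@@@@@@@@@@@@@@@@%************#@@@@@@@@@@@@@@@@@@@@@@@@@@@@@@@@@@@@@@@@@@@@@@@@@@@@@@
@@@@@@@@@@@@@@@@@@@@@@@@@@@@@@@@@@@@@@@@@@@@@@@@@@@@@%*********#@@@@@@@@@@@@@@@@@@@@@@@@@@@@@@@@@@@@@@@@@@@@@@@@@@@@@@@@
@@@@@@@@@@@@@@@@@@@@@@@@@@@@@@@@@@@@@@@@@@@@@@@@@@@@@@@@@%%%@@@@@@@@@@@@@@@@@@@@@@@@@@@@@@@@@@@@@@@@@@@@@@@@@@@@@@@@@@@@
@@@@@@@@@@@@@@@@@@@@@@@@@@@@@@@@@@@@@@@@@@@@@@@@@@@@@@@@@@@@@@@@@@@@@@@@@@@@@@@@@@@@@@@@@@@@@@@@@@@@@@@@@@@@@@@@@@@@@@@@
@@@@@@@@@@@@@@@@@@@@@@@@@@@@@@@@@@@@@@@@@@@@@@@@@@@@@@@@@@@@@@@@@@@@@@@@@@@@@@@@@@@@@@@@@@@@@@@@@@@@@@@@@@@@@@@@@
[... 6596 characters left out ...]
----=+++++++++++++++++++===========---=+++#@@@@@@@@@@#-::::::::::-
.......................................................................:::::::::::::::::::::::::::::::::::::::::::::::::
.............................................................................:::::::::::::::::::::::::::::::::::::::::::
......... ...........................................................................:::::::::::::::::::::::::::::::::::
[372. 103. 369. 194.] 0.078 41.96
[268. 156. 266. 103.] 0.044 41.95
[272. 103. 274. 152.] 0.04 42.01
[267. 101. 372. 101.] 0.086 41.72
[278. 184. 354. 184.] 0.067 41.75
[356. 166. 357. 104.] 0.051 41.93
[363. 183. 365. 104.] 0.067 41.94
[319. 196. 271. 196.] 0.043 41.96
```

```bash
python3 - <<'E'
from h import *
w=cv2.imread('pics/w15.png');g=w[100:196,266:374].astype(int).min(2)
print(np.percentile(g,[1,10,30,50,70,90,99]))
d=w[100:196,266:374].astype(int);ch=d[:,:,2]-d[:,:,0]
G=cv2.resize(g.astype('float32'),(108,48),interpolation=cv2.INTER_AREA)
for r in G:print(''.join(' .:-=+*#%@'[int(np.clip((x-150)/10.6,0,9))] for x in r))
print('rb',np.percentile(ch,[1,50,99]))
t=cv2.imread('pics/w14.png')[0:0]
E
```

```text
[100. 112. 148. 199. 234. 235. 235.]
#*************************************************+*++*++*++*++*++++*+**************************+++++++++**#
:        ...::::-::-:.....::::::::.::-----:.... ...........::::--....            ..::--:.....             .+
.      .-=+++**#####*=---=+*+**+**+**#####*+=++++++**+**+****####*+++-.  ..:::::::--+**+++=:.              +
.      -########%%%###########%####%#%%#############################+:   .--=========*####*-.             .+
:      -###%##%####%#####%%%###############%##%############%######+-     :=+******++=-=*##*-.             .+
:      -######################%%##%##########%%############%#%#%##=.     -*########*+-:=*#*-.             .+
:      :###%########%#######%%%##%%%##%#%#%#%#%###############%###+.     :=+******++=::-*#*=.             :*
:      :##%#########%########################*****++++==+=++*##%##+.      .:::::::::..:-*##+.             :*
-      :*##%%#####%####%%#*=====+++++*****+=--======----===+*####*:   :::............::-*##+.             :*
-      .*###%#%####%##%###=:-==--:---=====-..-====-====++===*####+:  .:-----------
[... 3485 characters left out ...]
#########*=.             -#%%
                                                                               .........                -#%%
                                                                                                        =##%
                                                                                                        =###
                                                                                                        =#%#
                                                                                                        +#%#
                                                                                                       -*###
rb [-6.  0. 16.]
```

All three dies are visible in the tub, and the tub angle is within about 0.3° of the pointer. The tray is still held tipped, so I'll level it against the mat.

Emit:
move_arm([
  [[-0.01,0.013,0],0,0.3],
  [[-0.0202,0.0263,0],0,0.3],
  [[-0.0202,0.0263,0],0,0.3],
  [[-0.0202,0.0263,0],0,0.3],
  [[-0.0202,0.0263,0],0,0.3],
  [[-0.0202,0.0263,0],0,0.3],
  [[-0.0202,0.0263,0],0,0.3],
  [[-0.0202,0.0263,0],0,0.3],
  [[-0.01,0.0133,0],0,0.3],
  [[0,0,0],-0.1,0.3],
  [[0,0,0],-0.1,0.3],
  [[0,0,0],-0.1,0.3],
])

```text
time: 30.9
ee_pos: [0.4692, -0.1527, 0.1857]
ee_rot: [-3.14, -0.0, 1.031]
contact_force: [-0.2, -0.1, -1.9]
finger_gap: 0.0714
grasp_force: 36.0
```

Emit:
move_arm([
  [[0,0,0.01],-0.1,0.3],
  [[0,0,0.015],-0.1,0.3],
  [[0,0,0.02],-0.1,0.3],
  [[0,0,0.02],-0.1,0.3],
  [[0,0,0.02],-0.1,0.3],
  [[0,0,0.02],-0.1,0.3],
  [[0,0,0.015],-0.1,0.3],
  [[0,0,0.01],-0.1,0.3],
  [[0,0,0],-0.1,0.3],
  [[0,0,0],-0.029,0.3],
  [[0,0,0],0,0.3],
  [[0,0,0],0,0.3],
])

```text
time: 31.9
ee_pos: [0.4691, -0.1521, 0.0559]
ee_rot: [-3.141, -0.001, 1.956]
contact_force: [0.2, 0.4, -1.5]
finger_gap: 0.0711
grasp_force: 36.0
```

```bash
cat > mt.py <<'E'
from h import *
s=bot.state();yw=s['ee_rot'][2];t=np.array([.4935,-.2154]);u=np.array([np.cos(yw),np.sin(yw)]);e=s['ee_pos'][:2]-t
print(s['time'],s['ee_pos'],yw,'along',e@u,'laty',e@[u[1],-u[0]],s['contact_force'],s['wrist_torque'])
E
python3 mt.py
```

```text
31.9 [ 0.46910071 -0.15212175  0.05590173] 1.9557226011161675 along 0.06780964598559042 laty 0.0011465055129906633 [ 0.15483576  0.38191893 -1.4572763 ] [ 0.09687221  0.02173142 -0.02908513]
```

Emit:
move_arm([
  [[0,0,0.012],0,0.3],
  [[0,0,0.008],0,0.3],
  [[0,0,0.004],0,0.3],
  [[-0.002,0,0.002],0,0.3],
  [[-0.006,0,0],0,0.3],
  [[-0.007,0,0],0,0.3],
  [[-0.007,0,0],0,0.3],
  [[-0.007,0,0],0,0.3],
  [[0,0,0],0,0.3],
])

```text
time: 32.65
ee_pos: [0.4813, -0.1814, 0.0312]
ee_rot: [3.14, 0.003, 1.955]
contact_force: [-0.2, -0.8, -1.7]
finger_gap: 0.0711
grasp_force: 35.9
```

```bash
python3 mt.py
```

```text
32.65 [ 0.48134227 -0.18137401  0.03121673] 1.955117294847288 along 0.036102203535776464 laty 0.0014864915937358302 [-0.19117865 -0.77108087 -1.68439779] [0.05874336 0.04845573 0.04774753]
```

Emit:
move_arm([
  [[0.01,0,0],0,0.3],
  [[0.014,0,0],0,0.3],
  [[0.008,0,0.002],0,0.3],
  [[0,0,0.003],0,0.3],
  [[0,0,0],0,0.3],
  [[0,0,0],0,0.3],
])

```text
time: 33.15
ee_pos: [0.4652, -0.147, 0.0263]
ee_rot: [-3.138, -0.005, 1.957]
contact_force: [-6.3, 4.7, 12.2]
finger_gap: 0.0716
grasp_force: 37.5
```

```bash
python3 mt.py; python3 t2.py w16 140 300 220 420 | cut -c1-120 | tail -48
```

```text
33.15 [ 0.46523964 -0.14696941  0.02625666] 1.9572191041639124 along 0.07403542502206428 laty -0.00038658629612927997 [-6.33202829  4.7183783  12.18279223] [ 0.86862956  1.09115234 -0.11346904]
%%%%%%%%%%%###########%%%%%##%%%%%%%%%%%%%%%%%%#%%%###%%%%%%%%%%%%%%%%%%%@@@@@@@@@@@@@@@@@@@@@@@@@@@@@@@@@@@@@@@@@@@@@@@
####%%%%%%%##%%%%#####%%%%%%%%###%%%%%%%%%%%%%%%%%%%%%%%%%%%%%%%%%%%%%%%%@@@@@@@@@@@@@@@@@@@@@@@@@@@@@@@@@@@@@@@@@@@@@@@
####%%%%%%%%%%%%%%%%%%%%%%%%%%%%%%%%%%%%%%%%%%%%%%%%%%%%%%%%%%%%%%%%%%%%%%%%@@@@@@@@@@@@@@@@@@@@@@@@@@@@@@@@@@@@@@@@@@@@
####%%%%%%%%%%%%%%%%%%%%%%%%%%%###%%%%%%%#%%%###%%%%%%%%%%%%%%%%%%%%%%%%%%%@@@@@@@@@@@@@@@@@@@@@@@@@@@@@@@@@@@@@@@@@@@@@
%%%%%%%%%%%%%%%%%%%%%%%%##%%%%###%%%%%%%%%%%%#####%%%%%%%%%%%%%%%%%%%%%%%%%%@@@@@@@@@@@@@@@@@@@@@@@@@@@@@@@@@@@@@@@@@@@@
%##%%%%%%%%%%%%%%%%%%#####%%%%####%%%%%%%%%%%%%%####%%%%%%%%%%%%%%%%%%%%%%%%%@@@@@@@@@@@@@@@@@@@@@@@@@@@@@@@@@@@@@@@@@@@
%%##%%%%%%%%%%%%##%%%#####%%%%#%#%%%%%%%%%%%%%%%%%%%%##%%%%%%%%%%%%%%%%%%%%%%%%%%%%@@@@@@@@@@@@@@@@%%@%%%%%@@@@@@@@@@@@@
%%%%%%%%%%%%%%%%%%%%%%%%###%%%###%%%%%%%%%##%%%%%%%%%%#%%%%
[... 3838 characters left out ...]
                                                                                ...............
                                                                                                           . ...........
                                                                                                                ........
                                                                                                                  ......
                                                                                                                    ....
                                                                                                                     . .
```

Emit:
move_arm([
  [[-0.007,0,0],0,0.3],
  [[-0.007,0,0],0,0.3],
  [[-0.007,0,0],0,0.3],
  [[-0.007,0,0],0,0.3],
  [[0,0,0],0,0.3],
])

```text
time: 33.62
ee_pos: [0.4781, -0.1756, 0.027]
ee_rot: [-3.141, 0.0, 1.957]
contact_force: [-3.6, 0.5, 10.0]
finger_gap: 0.0709
grasp_force: 43.5
```

```bash
python3 mt.py; python3 t2.py w17 180 300 220 420 | tail -20
```

```text
33.6167 [ 0.47808352 -0.17560017  0.0269833 ] 1.957479211151501 along 0.04267504783622155 laty 0.0007310326159632791 [-3.60714861  0.52774658  9.98337275] [ 0.12203287  0.74359815 -0.02572738]
....................:====-:-+%%%%%%##*++**++++**++**#%%%%%%%%%%%%%%%%%%%%%%%%%%%%%%%%*+++==::-====:.............::::::::
....................:====-:-*%%%%%%%%%%#%%%###%%###%%%%%%%%%%%%%%%%%%%%%%%%%%%%%%%%%%#*+++=-:-=++=:..............:::::::
....................:====-:-*%%%%%%%%%%%%%%%%%%%%%%%%%%%%%%%%%%%%%%%%%%%%%%%%%%%%%%%%%#++==-:-=++=-................:::::
.::.:...............:====-:-*%%%%%%%%%%%%%%%%%%%%%%%%%%%%%%%%%%%%%%%%%%%%%%%%%%%%%%%%%*+++=-:-+#%#=.............::::::::
------:.  ..........-=+++-:=#%%%%%%%%%%%%%%%%%%%%%%%%%%%%%%%%%%%%%%%%%%%%%%%%%%%%%%%%%#*++=-:-=+*#+:............:----=--
====-:.    .........-=+#*-:=#%%%%%%%%%%%%%%%%%%%%%%%%%%%%%%%%%%%%%%%%%%%%%%%%%%%%%%%%%%*++=-::=+*#*:.............:-=====
===-:.     .........-+*%*-:=#%%%%%%%%%%%%%%%%%%%%%%%%%%%%%%%%%%%%%%%%%%%%%%%%%%%%%%%%%%*++=-::-+#%*:...............--===
=--:.       ........-++**-:=#%%%%%%%%%%%%%%%%%%%%%%%%%%%%%%%
[... 395 characters left out ...]
....:::.               .....
                                                                                                                    ....
                                                                                                                     ...
                                                                                                                     ...
                                                               .                                                      ..
                                                                                                                        
                                                                ..
```

```bash
cat > tilt.py <<'E'
from h import *
import sys
from scipy.spatial.transform import Rotation as R
s=bot.state();c=viewer.get_calibration('wrist');w=viewer.grab_frame('wrist')[:,:,::-1]
T=R.from_euler('xyz',s['ee_rot']).as_matrix();d=float(sys.argv[1]) if len(sys.argv)>1 else .0533
L=cv2.createLineSegmentDetector().detect(np.ascontiguousarray(w.max(2)))[0][:,0]
print('seen',[x.round(0).tolist() for x in L if np.hypot(x[2]-x[0],x[3]-x[1])>35 and 220<x[0]<420 and 220<x[2]<420 and abs(x[1]-x[3])<8])
for al in(0,10,20,30,40,50,60):
  k=np.radians(al);P=lambda x,z:s['ee_pos']+T@[x*np.cos(k)+z*np.sin(k),0,-d-(z*np.cos(k)-x*np.sin(k))]
  print(al,'mouth',np.round(proj(c,P(.05,-.062))[1]),'rearwalltop',np.round(proj(c,P(-.05,-.043))[1]),'baredgefront',np.round(proj(c,P(.007,.012))[1]))
E
python3 tilt.py
```

```text
seen [[401.0, 305.0, 236.0, 306.0], [253.0, 268.0, 384.0, 267.0], [369.0, 213.0, 267.0, 214.0]]
0 mouth 139.0 rearwalltop 313.0 baredgefront 271.0
10 mouth 158.0 rearwalltop 333.0 baredgefront 264.0
20 mouth 177.0 rearwalltop 353.0 baredgefront 258.0
30 mouth 196.0 rearwalltop 372.0 baredgefront 253.0
40 mouth 216.0 rearwalltop 392.0 baredgefront 248.0
50 mouth 237.0 rearwalltop 411.0 baredgefront 245.0
60 mouth 257.0 rearwalltop 428.0 baredgefront 242.0
```

Emit:
move_arm([
  [[-0.0072,0,0],0,0.3],
  [[-0.0072,0,0.0005],0,0.3],
  [[-0.007,0,0.0013],0,0.3],
  [[-0.007,0,0.0017],0,0.3],
  [[-0.0066,0,0.0025],0,0.3],
  [[-0.0066,0,0.003],0,0.3],
  [[0,0,0],0,0.3],
  [[0,0,0],0,0.3],
])

```text
time: 34.38
ee_pos: [0.4941, -0.215, 0.016]
ee_rot: [3.141, 0.001, 1.956]
contact_force: [-1.0, -0.6, 0.5]
finger_gap: 0.0714
grasp_force: 44.6
```

```bash
python3 mt.py; python3 tilt.py .0575
```

```text
34.3833 [ 0.4941236  -0.21500424  0.0159583 ] 1.9559673112886466 along 0.00013246798304844646 laty 0.000726606799670566 [-1.02749192 -0.56058897  0.50068718] [ 0.02035787  0.09456427 -0.03623327]
seen [[261.0, 346.0, 307.0, 349.0], [308.0, 352.0, 379.0, 345.0], [266.0, 257.0, 401.0, 257.0], [378.0, 154.0, 249.0, 155.0], [376.0, 330.0, 264.0, 330.0], [373.0, 306.0, 264.0, 306.0], [383.0, 336.0, 258.0, 337.0], [268.0, 314.0, 371.0, 314.0]]
0 mouth 140.0 rearwalltop 317.0 baredgefront 276.0
10 mouth 159.0 rearwalltop 338.0 baredgefront 270.0
20 mouth 178.0 rearwalltop 358.0 baredgefront 263.0
30 mouth 198.0 rearwalltop 379.0 baredgefront 258.0
40 mouth 218.0 rearwalltop 399.0 baredgefront 253.0
50 mouth 239.0 rearwalltop 419.0 baredgefront 249.0
60 mouth 260.0 rearwalltop 437.0 baredgefront 246.0
```

Emit:
move_arm([
  [[-0.001,0,0.002],0,0.3],
  [[-0.001,0,0.002],0,0.3],
  [[0,0,0.001],0,0.3],
  [[0,0,0],0,0.3],
])

```text
time: 34.77
ee_pos: [0.496, -0.2186, 0.0133]
ee_rot: [3.141, 0.005, 1.958]
contact_force: [-2.5, -3.0, 10.9]
finger_gap: 0.0715
grasp_force: 46.0
```

```bash
python3 mt.py; python3 tilt.py .0575|head -2
```

```text
34.7667 [ 0.49601425 -0.21860836  0.0133387 ] 1.958063676316505 along -0.003920293807950743 laty 0.0011163843240776974 [-2.52651117 -2.99861307 10.88218261] [-0.33069831  0.6771429   0.11901141]
seen [[341.0, 348.0, 379.0, 346.0], [237.0, 256.0, 401.0, 256.0], [372.0, 148.0, 248.0, 148.0], [374.0, 308.0, 259.0, 308.0], [374.0, 324.0, 264.0, 324.0], [381.0, 330.0, 257.0, 331.0]]
0 mouth 140.0 rearwalltop 317.0 baredgefront 276.0
```

Emit:
move_arm([
  [[0.001,0,0.001],0,0.3],
  [[0,0,0],0,0.12],
  [[0,0,0],0,0.05],
  [[0,0,0],0,0],
  [[0,0,0],0,0],
  [[0,0,-0.01],0,0],
  [[0,0,-0.02],0,0],
  [[0,0,-0.03],0,0],
  [[0,0,-0.03],0,0],
  [[-0.02,0,-0.04],0,0],
  [[-0.025,0,-0.02],0,0],
  [[-0.015,0,0],0,0],
])

```text
time: 35.82
ee_pos: [0.5212, -0.2733, 0.1654]
ee_rot: [3.134, 0.012, 1.957]
contact_force: [0.9, -0.3, 0.1]
finger_gap: 0.0852
grasp_force: 0.0
```

```bash
python3 v.py w18 0 230 170 470; python3 - <<'E'
from h import *
w=cv2.imread('pics/w18.png');c=viewer.get_calibration('wrist');c['pose']=np.load('c_w18.npy')
g=np.clip(w.max(2).astype(float)*1.5,0,255).astype('uint8');a=lambda d:np.degrees(np.arctan2(d[1],d[0]))
L=cv2.createLineSegmentDetector().detect(np.ascontiguousarray(g[0:235,200:460]))[0][:,0]+[200,0,200,0]
for x in L:
  if np.hypot(x[0]-x[2],x[1]-x[3])>30:
    p,q=onz(c,x[0],x[1],.026)[:2],onz(c,x[2],x[3],.026)[:2];print(x.round(0),p.round(4),q.round(4),(a(q-p)%90).round(1))
E
```

```text
[ 0.52117872 -0.27325305  0.16536368] [3.13366496 0.01186223 1.95689067] 35.8167 [ 0.92559044 -0.33259358  0.14527737] [-0.03550285 -0.02680227 -0.02032633] 0.08517717309004115
#############################+======**##############################################################
##############################*=======+*############################################################
###############################*=======+##############%#########%###################################
*##############################*+=======+############################%####################%#########
+################################+=========++*##################%###################################
=+*############################*+==+==========+*#############################%%#######%#######%#####
==+*################*----------::::::::::-------=++++++++**********###################%##%##%%######
====+*##############*:::::::::::.:...........:.::::::::::::::::::::::::::---+#%%%%%%%%%%%%%##%##%###
=====+*####%########*:::::::::....................::::::::::::::::::::::::::+#%%#%%%%%%##%%##%%%#%%#
*+=====+*#####
[... 3598 characters left out ...]
823] 22.2
[297. 170. 352. 170.] [ 0.5002 -0.2751] [ 0.55  -0.255] 21.9
[347. 167. 284. 167.] [ 0.544  -0.2534] [ 0.4878 -0.2768] 22.6
[336. 130. 278. 131.] [ 0.5202 -0.2252] [ 0.47   -0.2461] 22.6
[350. 133. 349. 166.] [ 0.5342 -0.2227] [ 0.5456 -0.2518] 21.5
[351.  64. 350. 109.] [ 0.51   -0.1661] [ 0.5253 -0.2027] 22.7
[287. 161. 346. 161.] [ 0.488  -0.2705] [ 0.5406 -0.2486] 22.6
[346. 101. 347.  67.] [ 0.519  -0.1967] [ 0.5075 -0.1694] 22.8
[273. 112. 348. 111.] [ 0.4597 -0.232 ] [ 0.5243 -0.2048] 22.8
[274.  63. 276. 111.] [ 0.4458 -0.191 ] [ 0.462  -0.2296] 22.7
[280. 108. 279.  64.] [ 0.4646 -0.2261] [ 0.4498 -0.1906] 22.7
[282.  67. 283. 109.] [ 0.4532 -0.1915] [ 0.4675 -0.2262] 22.3
```

```bash
python3 - <<'E'
from h import *
s=bot.state();c=viewer.get_calibration('wrist');w=viewer.grab_frame('wrist')[:,:,::-1]
print(s['ee_pos'],s['ee_rot'])
g=np.clip(w.max(2).astype(float)*1.5,0,255).astype('uint8')
L=cv2.createLineSegmentDetector().detect(np.ascontiguousarray(g[0:235,200:460]))[0][:,0]+[200,0,200,0]
k=np.radians(20.45);ex=np.array([-np.sin(k),np.cos(k)]);ey=np.array([np.cos(k),np.sin(k)]);t=np.array([.4935,-.2154])
for x in L:
  if np.hypot(x[0]-x[2],x[1]-x[3])>30:
    o=[]
    for z in(.004,.026,.081):
      o.append([(np.array([(onz(c,x[i],x[i+1],z)[:2]-t)@ex,(onz(c,x[i],x[i+1],z)[:2]-t)@ey])*1000).round(0).tolist() for i in(0,2)])
    print(x.round(0),*o)
E
```

```text
[ 0.52076654 -0.27487579  0.16300986] [3.13537139 0.01142862 1.95557682]
[234.  94. 233.  38.] [[10.0, -79.0], [62.0, -79.0]] [[10.0, -74.0], [58.0, -74.0]] [[9.0, -61.0], [49.0, -60.0]]
[236.  35. 276.  36.] [[64.0, -76.0], [65.0, -38.0]] [[61.0, -71.0], [61.0, -36.0]] [[51.0, -58.0], [51.0, -29.0]]
[401.  42. 390. 172.] [[63.0, 80.0], [-63.0, 80.0]] [[59.0, 75.0], [-58.0, 75.0]] [[50.0, 62.0], [-47.0, 62.0]]
[277.  36. 399.  40.] [[65.0, -37.0], [65.0, 79.0]] [[61.0, -35.0], [61.0, 74.0]] [[51.0, -28.0], [51.0, 61.0]]
[388. 174. 239. 170.] [[-65.0, 78.0], [-65.0, -77.0]] [[-60.0, 73.0], [-60.0, -72.0]] [[-49.0, 61.0], [-49.0, -59.0]]
[236. 147. 235. 108.] [[-41.0, -79.0], [-3.0, -79.0]] [[-38.0, -74.0], [-2.0, -74.0]] [[-31.0, -61.0], [-1.0, -61.0]]
[356. 109. 357.  61.] [[-1.0, 41.0], [45.0, 39.0]] [[-0.0, 39.0], [42.0, 37.0]] [[1.0, 32.0], [36.0, 31.0]]
[355. 171. 356. 128.] [[-62.0, 43.0], [-19.0, 42.0]] [[-58.0, 41.0], [-17.0, 39.0]] [[-47.0, 34.0], [-14.0, 33.0]]
[278. 131. 279. 169.] [[-24.0, -36.0], [-63.0, -35.0]] [[-22.0, -34.0], [-59.0, -33.0]] [[-17.0, -28.0], [-48.0, -2
[... 551 characters left out ...]
 32.0], [-16.0, -27.0]]
[348.  99. 348.  64.] [[9.0, 32.0], [41.0, 31.0]] [[8.0, 30.0], [39.0, 29.0]] [[8.0, 26.0], [33.0, 25.0]]
[287. 161. 347. 160.] [[-54.0, -27.0], [-51.0, 34.0]] [[-50.0, -25.0], [-47.0, 32.0]] [[-41.0, -21.0], [-38.0, 27.0]]
[275.  62. 277. 109.] [[42.0, -39.0], [-3.0, -37.0]] [[39.0, -36.0], [-2.0, -35.0]] [[33.0, -29.0], [-1.0, -28.0]]
[277. 110. 349. 110.] [[-4.0, -37.0], [-1.0, 34.0]] [[-3.0, -35.0], [-1.0, 32.0]] [[-2.0, -28.0], [0.0, 27.0]]
[281. 107. 279.  63.] [[-0.0, -33.0], [40.0, -35.0]] [[-0.0, -31.0], [38.0, -32.0]] [[1.0, -25.0], [32.0, -26.0]]
[282.  64. 284. 107.] [[39.0, -32.0], [-0.0, -30.0]] [[37.0, -30.0], [0.0, -28.0]] [[31.0, -24.0], [1.0, -23.0]]
```

Emit:
move_arm([
  [[0.03,0,0],0,0],
  [[0.0273,-0.001,0],-0.011,0],
  [[0,0,0.03],0,0],
  [[0,0,0.03],0,0],
  [[0,0,0.03],0,0],
  [[0,0,0.025],0,0],
  [[0,0,0.01],0,0],
  [[0,0,0],0,0],
  [[0,0,0],0,0],
  [[0,0,0],0,0],
])

```text
time: 36.75
ee_pos: [0.4948, -0.2171, 0.034]
ee_rot: [3.14, 0.002, 1.967]
contact_force: [0.4, -0.8, -0.2]
finger_gap: 0.0855
grasp_force: 0.0
```

Emit:
move_arm([
  [[-0.006,0.001,0],0,0],
  [[0,0,0.01],0,0],
  [[0,0,0.009],0,0],
  [[0,0,0],0,0],
  [[0,0,0],0,0.3],
  [[0,0,0],0,0.3],
  [[0,0,0],0,0.3],
  [[0,0,0],0,0.3],
  [[0,0,-0.004],0,0.3],
  [[0,0,-0.004],0,0.3],
  [[0,0,0],0,0.3],
  [[0,0,0],0,0.3],
], grip_force=30)

```text
time: 37.75
ee_pos: [0.4974, -0.222, 0.0223]
ee_rot: [3.141, 0.001, 1.967]
contact_force: [-0.3, -0.5, -2.3]
finger_gap: 0.0715
grasp_force: 36.1
```

```bash
python3 mt.py
```

```text
37.75 [ 0.49738825 -0.22201526  0.02226471] 1.9673245796060392 along -0.0076036805172187945 laty 0.0010316133192781924 [-0.31696006 -0.4529099  -2.25216899] [-0.01275733 -0.03149898 -0.00537413]
```

Emit:
move_arm([
  [[0.004,-0.001,0],0,0.3],
  [[0.004,-0.0005,0],0,0.3],
  [[0,0,0],0,0.3],
  [[0,0,0.004],0,0.3],
  [[0,0,0.003],0,0.3],
  [[0,0,0.001],0,0.3],
  [[0,0,0],0,0.3],
  [[0,0,0],0,0.12],
  [[0,0,0],0,0.05],
  [[0,0,0],0,0],
  [[0,0,0],0,0],
  [[0,0,0],0,0],
])

```text
time: 38.75
ee_pos: [0.4927, -0.2151, 0.0139]
ee_rot: [3.141, 0.0, 1.967]
contact_force: [-0.4, -0.8, -0.2]
finger_gap: 0.0854
grasp_force: 0.0
```

Emit:
move_arm([
  [[0,0,-0.01],0,0],
  [[0,0,-0.02],0,0],
  [[0,0,-0.03],0,0],
  [[0,0,-0.03],0,0],
  [[-0.02,0,-0.04],0,0],
  [[-0.025,0,-0.02],0,0],
  [[-0.015,0,0],0,0],
  [[0,0,0],0,0],
  [[0,0,0],0,0],
  [[0,0,0],0,0],
])

```text
time: 39.58
ee_pos: [0.5137, -0.2679, 0.16]
ee_rot: [-3.14, -0.003, 1.967]
contact_force: [0.4, 1.5, -0.4]
finger_gap: 0.0851
grasp_force: 0.0
```

```bash
python3 - <<'E'
from h import *
s=bot.state();c=viewer.get_calibration('wrist');w=viewer.grab_frame('wrist')[:,:,::-1]
print(s['ee_pos'],s['time'])
g=np.clip(w.max(2).astype(float)*1.5,0,255).astype('uint8')
L=cv2.createLineSegmentDetector().detect(np.ascontiguousarray(g[0:235,200:460]))[0][:,0]+[200,0,200,0]
k=np.radians(20.45);ex=np.array([-np.sin(k),np.cos(k)]);ey=np.array([np.cos(k),np.sin(k)]);t=np.array([.4935,-.2154])
for x in L:
  if np.hypot(x[0]-x[2],x[1]-x[3])>35:
    print(x.round(0),*[[(np.array([(onz(c,x[i],x[i+1],z)[:2]-t)@ex,(onz(c,x[i],x[i+1],z)[:2]-t)@ey])*1000).round(0).tolist() for i in(0,2)] for z in(.004,.026)])
# other objects: compare top images
a=cv2.imread('pics/top0.png').astype(int);b=viewer.grab_frame('top')[:,:,::-1].astype(int);cv2.imwrite('pics/topE.png',b.astype('uint8'))
d=np.abs(a-b).sum(2)
for n,(r0,r1,c0,c1) in dict(jar=(135,170,290,322),cast=(128,160,355,390),forceps=(203,262,424,458)).items():print(n,d[r0:r1,c0:c1].mean(),(d[r0:r1,c0:c1]>80).sum())
E
```

```text
[ 0.51371345 -0.26785922  0.16003679] 39.5833
[266.  47. 404.  54.] [[65.0, -54.0], [65.0, 77.0]] [[61.0, -51.0], [61.0, 72.0]]
[407.  56. 395. 184.] [[63.0, 80.0], [-63.0, 80.0]] [[60.0, 75.0], [-58.0, 75.0]]
[393. 186. 243. 180.] [[-64.0, 78.0], [-64.0, -78.0]] [[-59.0, 73.0], [-59.0, -73.0]]
[242. 178. 241. 112.] [[-63.0, -79.0], [4.0, -79.0]] [[-58.0, -74.0], [5.0, -74.0]]
[240. 111. 240.  48.] [[5.0, -79.0], [63.0, -79.0]] [[6.0, -74.0], [60.0, -74.0]]
[358. 173. 359. 133.] [[-53.0, 41.0], [-12.0, 39.0]] [[-48.0, 38.0], [-10.0, 36.0]]
[360. 112. 361.  64.] [[9.0, 38.0], [53.0, 37.0]] [[9.0, 36.0], [50.0, 34.0]]
[283. 175. 357. 175.] [[-57.0, -36.0], [-54.0, 40.0]] [[-53.0, -34.0], [-50.0, 37.0]]
[281. 134. 282. 173.] [[-16.0, -39.0], [-56.0, -37.0]] [[-14.0, -36.0], [-51.0, -35.0]]
[353.  66. 286.  66.] [[51.0, 29.0], [48.0, -35.0]] [[49.0, 27.0], [46.0, -33.0]]
[352. 170. 284. 170.] [[-50.0, 34.0], [-52.0, -35.0]] [[-46.0, 32.0], [-48.0, -33.0]]
[356.  67. 355. 111.] [[51.0, 32.0], [10.0, 34.0]] [[48.0, 30.0], [10.0, 32.0]]
[291. 165. 351. 164.] [[-47.0, -29.0], [-44.0, 33.0]] [[-43.0, -27.0], [-40.0, 30.0]]
[277. 114. 353. 114.] [[3.0, -43.0], [6.0, 32.0]] [[4.0, -40.0], [7.0, 30.0]]
[357. 133. 282. 133.] [[-12.0, 37.0], [-14.0, -38.0]] [[-10.0, 34.0], [-13.0, -36.0]]
[279.  64. 281. 113.] [[50.0, -41.0], [4.0, -40.0]] [[47.0, -39.0], [5.0, -37.0]]
[285. 111. 284.  67.] [[7.0, -36.0], [48.0, -37.0]] [[7.0, -33.0], [45.0, -35.0]]
[287.  69. 288. 111.] [[46.0, -34.0], [7.0, -33.0]] [[43.0, -32.0], [7.0, -31.0]]
jar 29.71875 0
cast 29.2375 0
forceps 172.08873379860418 1606
```

Emit:
move_arm([
  [[0,0,-0.03],0,0],
  [[0,0,-0.03],0,0],
  [[0.015,0,-0.02],0,0],
  [[0.033,-0.001,0],0,0],
  [[0.033,-0.001,0],0,0],
  [[0.033,-0.001,0],0,0],
  [[0.033,-0.001,0],0,0],
  [[0.033,-0.001,0],0,0],
  [[0.033,-0.001,0],0,0],
  [[0.02,0,0],0,0],
  [[0,0,0],0,0],
  [[0,0,0],0,0],
])

```text
time: 40.68
ee_pos: [0.4186, -0.0553, 0.2403]
ee_rot: [-3.141, -0.0, 1.97]
contact_force: [0.6, -1.0, 0.6]
finger_gap: 0.0855
grasp_force: 0.0
```

```bash
python3 - <<'E'
from h import *
s=bot.state();print(s['ee_pos'],s['time'],s['contact_force'])
a=cv2.imread('pics/top0.png').astype(int);b=viewer.grab_frame('top')[:,:,::-1].astype(int);cv2.imwrite('pics/topE.png',b.astype('uint8'))
d=np.abs(a-b).sum(2)
for n,(r0,r1,c0,c1) in dict(jar=(135,170,290,322),cast=(128,160,355,390),forceps=(203,262,424,458)).items():print(n,d[r0:r1,c0:c1].mean(),(d[r0:r1,c0:c1]>80).sum())
w=viewer.grab_frame('wrist')[:,:,::-1];cv2.imwrite('pics/w20.png',w)
c=viewer.get_calibration('wrist');ang=lambda d:np.degrees(np.arctan2(d[1],d[0]))
print('tub/pointer in wrist',proj(c,[.4733,.1343,.084]),proj(c,[.41,.08,.012]))
L=cv2.createLineSegmentDetector().detect(np.ascontiguousarray(w.max(2)))[0][:,0]
for x in L:
  for n,z,q in(('tub',.084,[.4733,.1343]),('ptr',.012,[.41,.08])):
    p,r=onz(c,x[0],x[1],z)[:2],onz(c,x[2],x[3],z)[:2]
    if max(np.linalg.norm(p-q),np.linalg.norm(r-q))<(.075 if n=='tub' else .04) and np.linalg.norm(p-r)>(.05 if n=='tub' else .018):print(n,x.round(0),np.round(ang(r-p)%90,2))
E
```

```text
[ 0.41857377 -0.05532304  0.24031299] 40.6833 [ 0.60709689 -0.96309173  0.59114536]
jar 14.832142857142857 0
cast 14.080357142857142 0
forceps 14.705882352941176 0
tub/pointer in wrist (np.float64(451.07466275506215), np.float64(11.380756683662753)) (np.float64(357.1798359594698), np.float64(51.44666219115936))
tub [400.   0. 421.  80.] 41.81
tub [503.  47. 425.  74.] 42.09
ptr [365.  76. 339.  62.] 86.45
ptr [374.  61. 366.  76.] 87.62
ptr [338.  62. 352.  33.] 85.96
tub [422.  66. 477.  48.] 41.46
tub [454.  68. 508.  50.] 41.98
```

```bash
python3 -c "
from workcell import bot
print(bot.hand_in())"
```

```text
the job is handed in; nothing more can be done
None
```

The job is handed in after about 41 s. The tub is within about half a degree of the pointer, all three dies are in it, the tray sits flat within about 1 mm of the middle of its mat, and the jar, cast and forceps did not move.

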